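# Clear the grinding chips and clip the pestles up by size

### The job

Close down the grinding place: use the scraper block to wipe every loose chip off the steel plate into its waste trough (never touch the chips with the fingers), then stand the scraper upright back on the middle of its black mat. Snap every pestle fully home in the rail's spring clips, lying across the rail with its coloured grip between the two rows of clips, one to a place and in order of length with the longest nearest the blue end block (which places stay empty does not matter). Leave the bottle, the culture dish and the tube rack where they are.

Things in the scene. Friction and masses are not known exactly. Their poses are not given: they have to be found in the camera images.
- rail: fixed white clip rail, base 95 x 262 x 12 mm, origin under its centre on the table; x across it, y along it. 5 places at y = -96, -48, 0, 48, 96 mm, each a pair of upward-opening spring clips in two rows (x = -26 and +26 mm, each clip 8 mm long in x, tops 50 mm above the table). Between the rows 44 mm are free (in x) for the fingers, down to the base's top
- rail_seat (a point): middle of the rail's third place: centre of a pestle seated there, 40 mm above the table (all places alike); axes as the rail. Pushed straight down with about 10 N (up to 15), a shaft snaps past the clips' rounded sprung lips (8 mm gap) and its axis then lies 40 mm above the table; merely laid on the lips it stays about 12 mm higher
- mark_blue: fixed blue end block, 95 x 24 x 16 mm, at one end of the rail (either end, 145 mm from the rail's centre, so the places lie 49, 97, 145, 193 and 241 mm from it): the LONGEST pestle goes nearest this end. Origin under its centre
- mark_grey: fixed grey end block of the same size at the other end of the rail (short end)
- station: fixed steel spill plate with blue kerbs and waste trough; origin on the table. Plate top 45 mm above the table, clear from x = -70 to 100 and y = -75 to 75 mm. Kerbs 12 mm higher on both y sides and the +x end; at x = -70 an open edge, beyond it the trough (x = -70 to -141 mm, floor 6 mm above the table, walls 57 mm high)
- mat: fixed black rubber parking mat, 66 x 110 x 4 mm, x across, y along its long side; origin under its centre
- scraper_grip (a point): the scraper block: a heavy white foot 40 (x) x 100 (y) x 16 (z) mm with a blue upright handle 22 (x) x 44 (y) mm reaching from the foot to 66 mm above the foot's underside. This point is on the handle's axis, 46 mm above the underside. Grip the handle across its 22 mm thickness (x); the 100 mm long foot face pushes. 0.2 kg; stands by itself
- pestle82_mid (a point): pestle 82 mm long: round steel shaft of 12 mm diameter along x with a square yellow grip, 34 (x) x 20 x 20 mm, at its middle; this point is its centre, 10 mm above the table when it lies there. May be absent
- pestle100_mid (a point): pestle 100 mm long: round steel shaft of 12 mm diameter along x with a square orange grip, 34 (x) x 20 x 20 mm, at its middle; this point is its centre, 10 mm above the table when it lies there. May be absent
- pestle118_mid (a point): pestle 118 mm long: round steel shaft of 12 mm diameter along x with a square red grip, 34 (x) x 20 x 20 mm, at its middle; this point is its centre, 10 mm above the table when it lies there. May be absent
- pestle136_mid (a point): pestle 136 mm long: round steel shaft of 12 mm diameter along x with a square green grip, 34 (x) x 20 x 20 mm, at its middle; this point is its centre, 10 mm above the table when it lies there. May be absent
- pestle154_mid (a point): pestle 154 mm long: round steel shaft of 12 mm diameter along x with a square black grip, 34 (x) x 20 x 20 mm, at its middle; this point is its centre, 10 mm above the table when it lies there. May be absent
- chip1: loose tan ceramic chip of broken grinding media, 16 x 12 x 8 mm, on the spill plate; origin at its centre. May be absent. Not to be touched with the fingers
- chip2: loose tan ceramic chip of broken grinding media, 16 x 12 x 8 mm, on the spill plate; origin at its centre. May be absent. Not to be touched with the fingers
- chip3: loose tan ceramic chip of broken grinding media, 16 x 12 x 8 mm, on the spill plate; origin at its centre. May be absent. Not to be touched with the fingers
- chip4: loose tan ceramic chip of broken grinding media, 16 x 12 x 8 mm, on the spill plate; origin at its centre. May be absent. Not to be touched with the fingers
- chip5: loose tan ceramic chip of broken grinding media, 16 x 12 x 8 mm, on the spill plate; origin at its centre. May be absent. Not to be touched with the fingers
- bottle: bystander: glass bottle with blue cap, 72 mm diameter, 150 mm tall, origin under its centre; leave alone
- dish: bystander: clear culture dish, 94 mm diameter, 13 mm tall, origin under its centre; leave alone
- tuberack: bystander: blue rack of small tubes, 85 x 120 x 50 mm, origin under its centre; leave alone
Mind the look-alikes: they are no part of the job. What is shaped like the part that bears scraper_grip but green is not meant.

How it is judged:
By the outcome, as a careful person would: the job done as asked, in the order asked, and still so for the second after the job is handed in, with the robot touching nothing.
Of pestle82, pestle100, pestle118, pestle136, pestle154 only 4 to 5 are there at a start; the rules pass over those that are not, and their reading is None.
Of chip1, chip2, chip3, chip4, chip5 only 3 to 5 are there at a start; the rules pass over those that are not, and their reading is None.
At some moment in a run one of pestle82, pestle100, pestle118, pestle136, pestle154 may be knocked a few centimetres aside while the robot is not near it.
Once in a run the grip may slacken for a moment while it holds something.
It also fails if it takes over 210 s, if anything falls off the work surface, if the arm or the gripper's body presses on something with over 40 N, if the wrist force passes 120 N, or if a joint passes its speed limit or range.

### The arm

A 6-joint arm with a two-finger parallel gripper is mounted at the origin on the work surface. World frame = base frame: x ahead of the robot, y to its left, z up, the work surface at z = 0. Lengths are in m, angles in degrees, forces in N, time in s.
With the tool pointing down it reaches from about 0.35 to 0.875 m from the base axis. Payload 4.2 kg.
Tool frame: the origin (TCP) lies at the very end of the fingers, on their centre line; the grasp point (between the pads) lies 19 mm behind it; z points along the fingers, x is the direction in which the jaws open and shut, and the axes are right-handed (so a half turn about z gives the same grasp; the last joint's range is limited). The gripper opens to 87 mm and grips with 3 to 60 N. Pads are 19 mm wide; open, the fingers measure 117 mm over their backs; the gripper's body (75 mm by 190 mm) begins 51 mm behind the grasp point.
Start: joints at [80.936, 22.042, 0.453, 0, -68.411, -14.817], TCP at [0.253, 0.571, 0.223] pointing down, gripper open.
Joint ranges: [-179.83, 179.83], [-69.29, 118.12], [-61.27, 80.66], [-181.25, 117.63], [-171.15, -9.14], [-177.46, 177.46]. Speed limits (degrees/s): [159.86, 159.86, 180, 180, 180, 180].

### API

Orientations are given as a 3x3 rotation matrix whose columns are the frame's x, y, z axes.
In Python, from station import sense, capture, finish_job gives the robot as it stands.
- The arm moves only by the shell command python3 -m crank 'ROWS' [OPENING]. ROWS is JSON, a list of rows, each a list of 4 numbers: the shift along the tool's x, y, z in m, then the turn about the tool's z in rad. A call has 1 to 5 rows; each row shifts and turns the commanded pose from where the row before left it, along the tool's axes as they then stand; what a row does not reach is not made up. A row lasts 1/12 s, in which the tool goes at most 41.7 mm and 7.16 degrees, less where a joint would pass 70% of its speed; a pose out of reach is approached as far as the arm can. A call with a gripper value outside its range is refused whole. OPENING is the finger opening in m, from 0 to 0.087, set as the call begins (- or left out, the last holds). The fingers move at their own pace and stop on an object; the grip force is fixed at half the most. Time passes only in rows, so rows that do not move let the fingers close. It gives the time, the measured TCP pose, the force and the opening at its end, in the units of the state.
- sense(): the state, without advancing time (a new reading comes with each control period).
- capture(name): name is "scene" or "side" or "wrist"; returns a dict with "pixels" (400x640x3 uint8, red, green, blue), "depth" (400x640 float32, m along the optical axis (not along the pixel's ray), 0 where there is no reading), "fx", "fy", "cx", "cy" (pixels), "world_from_camera" (4x4, takes a point from camera to world coordinates); the wrist camera has in their place "hand_eye" (4x4, takes a point from camera to tool coordinates, whose origin is the TCP and whose axes are the tool frame's). Camera axes: x right, y down, z forward; pixel columns grow to the right and rows downward; lengths in m; the calibration is good to about 2 mm. A picture is of the moment at which its call begins: read the wrist's pose just before it.
- finish_job(): hands the job in, once; it reports no verdict.
The state is a dict: "time_s": time; "joints": joint angles; "joint_velocities": joint speeds; "effort": joint torques, N m; "tcp_pos": TCP position; "ee_rot": TCP orientation; "wrist_force": force on the tool from outside, world axes, zero at the start; "moment": the same for the moment, N m; "gripper_width": opening from 0.0 (shut) to 1.0 (fully open).
Only numpy, scipy, OpenCV 4.12 (cv2) and the standard library are available. Lean on these libraries where they do the work, as an engineer would, in place of code of your own. Each camera call takes 0.05 s, during which the arm holds its last target.

## Working session

There is one attempt and no reset: what is moved stays moved. The work goes in short steps, Python scripts to look and compute and a shell command to move; the robot and the scene stay as the last step left them, time stands still between calls to the robot, and variables do not carry over. Pictures are saved under pics/ and viewed, and the job is handed in when it is done.

```bash
ls; mkdir -p pics; python3 - <<'E'
from station import sense,capture
import cv2,numpy as np
s=sense();print(s)
for n in ["scene","side","wrist"]:
    c=capture(n);cv2.imwrite(f"pics/{n}0.png",c["pixels"][:,:,::-1]);np.savez(f"{n}0.npz",**c)
    print(n,c["fx"],c["cx"],c["cy"],c.get("world_from_camera",c.get("hand_eye")))
E
```

```text
pics
{'time_s': 0.0, 'joints': array([ 8.09345511e+01,  2.20894994e+01,  3.78435236e-01, -2.96990541e-02,
       -6.84105048e+01, -1.48155768e+01]), 'joint_velocities': array([-0.05300586,  0.05538503,  0.01628735,  0.04361379,  0.04108334,
        0.09210068]), 'effort': array([ 2.89435493e-04, -3.90663528e+01,  1.87400991e+01,  4.21966195e+00,
        1.09401683e-02, -1.93837759e-04]), 'tcp_pos': array([0.25276761, 0.57093511, 0.22146188]), 'ee_rot': array([[-4.05012774e-01, -9.14310667e-01, -8.10266224e-04],
       [-9.14308441e-01,  4.05013578e-01, -2.01928668e-03],
       [ 2.17442417e-03, -7.70036516e-05, -9.99997633e-01]]), 'wrist_force': array([-7.45826344e-01, -2.00206675e-04, -2.32193205e-01]), 'moment': array([-0.00873649,  0.04654834, -0.02197934]), 'gripper_width': 0.9990269940181262}
scene 426.1382983265377 315.5889399214458 202.36552882166157 [[ 0.56283892  0.46203681 -0.68537168  1.56948588]
 [ 0.82644531 -0.30036647  0.47620178 -0.70651792]
 [ 0.01416008 -0.83444711 -0.55090609  0.82658118]
 [ 0.          0.          0.          1.        ]]
side 385.14003587057755 321.214301115384 201.0512108770866 [[ 0.8964089  -0.29943697  0.32678522  0.1882163 ]
 [-0.44320943 -0.61232616  0.65469235 -0.86520158]
 [ 0.00406004 -0.73170634 -0.68160791  0.9221168 ]
 [ 0.          0.          0.          1.        ]]
wrist 279.5256432131929 322.51331287207955 206.01645173989215 [[ 9.99999612e-01  6.28374831e-04  6.17518145e-04 -2.71001174e-04]
 [-7.72721719e-04  9.62249817e-01  2.72166663e-01 -7.49273252e-02]
 [-4.23184040e-04 -2.72167035e-01  9.62249929e-01 -1.62210235e-01]
 [ 0.00000000e+00  0.00000000e+00  0.00000000e+00  1.00000000e+00]]
```

View pics/scene0.png

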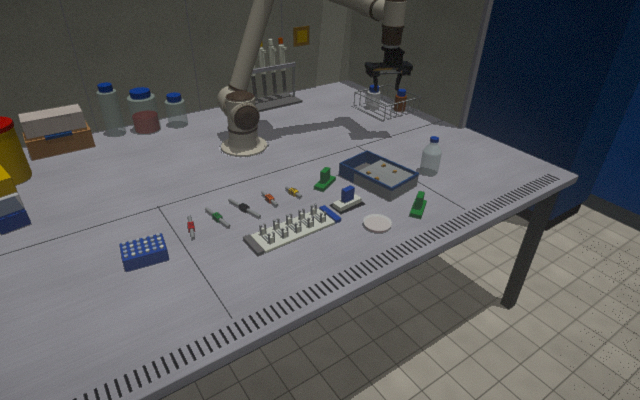

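View pics/side0.png

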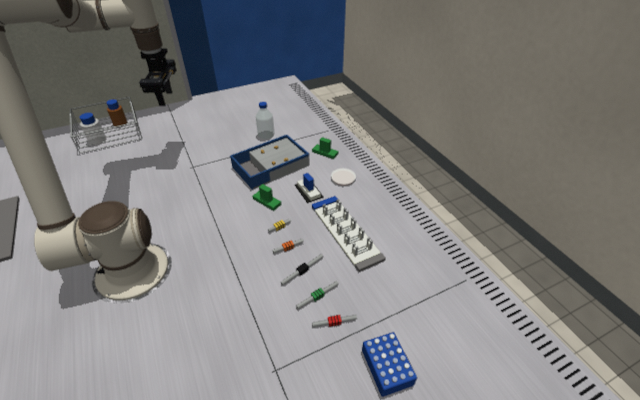

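View pics/wrist0.png

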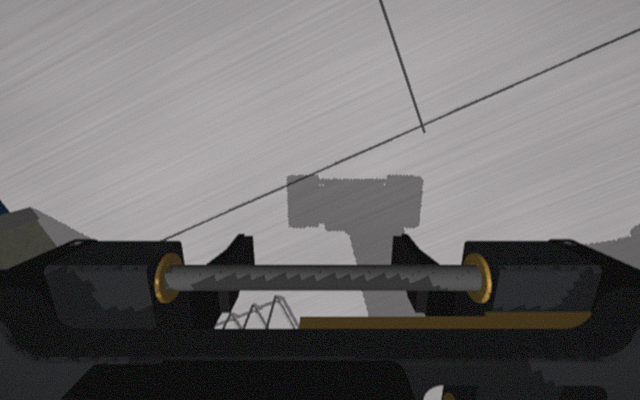

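All five pestles show: yellow, orange, black, green and red lie in a row (side view, x≈280-335, y≈225-320). The blue-handled scraper is at (308,187), the station at (270,160) and the rail at (347,232), with the blue block at its upper end. I'll measure these next.

```bash
cat > h.py <<'E'
import numpy as np,cv2
from station import sense,capture
def load(n): return dict(np.load(n))
def W(c):
    if "world_from_camera" in c: return c["world_from_camera"]
    T=np.eye(4);T[:3,:3]=c["R"];T[:3,3]=c["p"];return T@c["hand_eye"]
def ray(c,uv,z):
    T=W(c);uv=np.atleast_2d(uv).astype(float)
    d=np.c_[(uv[:,0]-c["cx"])/c["fx"],(uv[:,1]-c["cy"])/c["fy"],np.ones(len(uv))]@T[:3,:3].T
    o=T[:3,3];t=(z-o[2])/d[:,2];return o+t[:,None]*d
def cloud(c):
    T=W(c);v,u=np.mgrid[0:400,0:640];d=c["depth"]
    P=np.stack([(u-c["cx"])/c["fx"]*d,(v-c["cy"])/c["fy"]*d,d],-1)
    return P@T[:3,:3].T+T[:3,3]
def shot(n,name):
    s=sense();c=dict(capture(n));
    if n=="wrist": c["R"]=s["ee_rot"];c["p"]=s["tcp_pos"]
    np.savez(name+".npz",**c);cv2.imwrite(f"pics/{name}.png",c["pixels"][:,:,::-1]);return c
def comps(m,amin=10):
    n,l,st,ce=cv2.connectedComponentsWithStats(m.astype(np.uint8))
    return [(l==i,st[i],ce[i]) for i in range(1,n) if st[i,4]>=amin]
E
python3 - <<'E'
from h import *
for n in ["side0","scene0"]:
    c=load(n+".npz");hsv=cv2.cvtColor(c["pixels"],cv2.COLOR_RGB2HSV);P=cloud(c)
    H,S,V=[hsv[...,i].astype(int) for i in range(3)]
    roi=(P[...,0]>0.2)&(P[...,0]<1.0)&(P[...,1]>-0.6)&(P[...,1]<0.6)&(P[...,2]<0.2)&(P[...,2]>-.03)
    for nm,m in [("red",((H<4)|(H>176))&(S>150)),("or/yel/tan",(H>=4)&(H<35)&(S>100)),("green",(H>45)&(H<90)&(S>100)),("black",(V<45)&(P[...,2]>-.01)),("blue",(H>100)&(H<130)&(S>120))]:
        for mm,st,ce in comps(m&roi,6):
            q=P[mm];q=q[np.isfinite(q).all(1)]
            print(n,nm,st[4],ce.round(1),"med",np.median(q,0).round(3),"zmax",q[:,2].max().round(3),"hsv",np.median(hsv[mm],0))
for n,(a,b,x,y) in dict(side0=(210,90,440,400),scene0=(110,120,450,270)).items():
    im=cv2.imread(f"pics/{n}.png")[b:y,a:x];f=min(800/im.shape[1],600/im.shape[0]);cv2.imwrite(f"pics/{n}z.png",cv2.resize(im,None,fx=f,fy=f,interpolation=cv2.INTER_CUBIC))
E
```

```text
side0 red 106 [334.1 320.3] med [ 0.452 -0.416  0.017] zmax 0.022 hsv [  1.  199.  134.5]
side0 or/yel/tan 8 [275.8 146.8] med [0.586 0.333 0.048] zmax 0.052 hsv [ 19.  125.5 118. ]
side0 or/yel/tan 7 [262. 151.] med [0.529 0.331 0.047] zmax 0.049 hsv [ 19. 131. 141.]
side0 or/yel/tan 9 [285.3 159.1] med [0.589 0.243 0.047] zmax 0.05 hsv [ 20. 127. 130.]
side0 or/yel/tan 7 [273.  162.7] med [0.539 0.24  0.051] zmax 0.052 hsv [ 19. 144. 124.]
side0 or/yel/tan 74 [279.3 224.7] med [ 0.451 -0.037  0.015] zmax 0.02 hsv [ 23.  170.5 144.5]
side0 or/yel/tan 85 [287.8 245.4] med [ 0.443 -0.129  0.016] zmax 0.02 hsv [ 11. 193. 142.]
side0 green 276 [324.7 148.4] med [0.766 0.266 0.015] zmax 0.065 hsv [ 65. 160.  70.]
side0 green 361 [265.9 197.1] med [0.455 0.093 0.014] zmax 0.067 hsv [ 65. 159.  78.]
side0 green 93 [317.5 294.1] med [ 0.449 -0.327  0.017] zmax 0.021 hsv [ 66. 146.  98.]
side0 black 56 [302.9 194.3] med [ 0.587  0.08  -0.   ] zmax 0.006 hsv [30. 18. 31.]
side0 black 11 [463.  259.8] med [ 0.902 -0.4   -0.003] zmax 0.0 hsv [120.   6.  42.]
side0 black 79 [302.4 268.5] med [ 0
[... 2686 characters left out ...]

scene0 blue 7 [371.3 178. ] med [0.591 0.218 0.055] zmax 0.059 hsv [108. 132.  92.]
scene0 blue 6 [394.5 186. ] med [0.676 0.25  0.057] zmax 0.058 hsv [108.5 130.   93. ]
scene0 blue 88 [348.4 191.4] med [0.622 0.089 0.066] zmax 0.073 hsv [112.  134.5  79.5]
scene0 blue 109 [330.4 213. ] med [ 0.642 -0.     0.015] zmax 0.02 hsv [112. 166. 130.]
scene0 blue 334 [149.2 247.5] med [ 0.534 -0.557  0.045] zmax 0.05 hsv [112. 158. 127.]
scene0 blue 7 [162.3 255.4] med [ 0.561 -0.535  0.026] zmax 0.03 hsv [112. 126.  77.]
scene0 blue 10 [143.7 261.2] med [ 0.554 -0.585  0.02 ] zmax 0.034 hsv [112. 127.  77.]
scene0 blue 10 [149.  261.8] med [ 0.555 -0.572  0.016] zmax 0.021 hsv [112.5 123.5  77.5]
```

```bash
sleep 0
```

```text
(no output)
```

View pics/side0z.png

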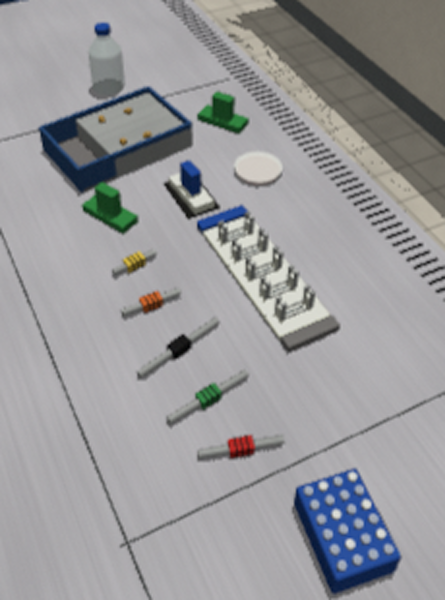

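View pics/scene0z.png

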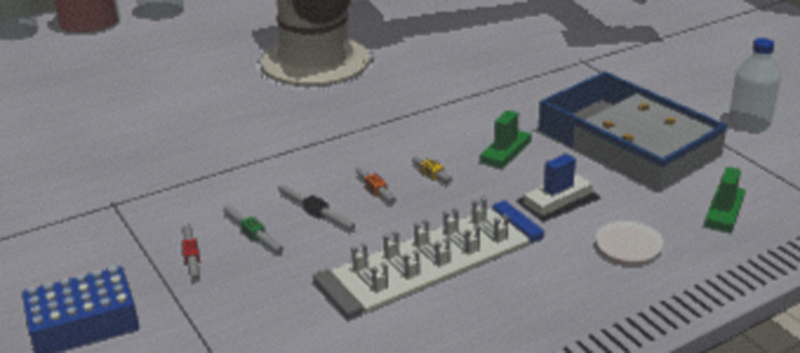

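```bash
cat >> h.py <<'E'
def plan(target,yaw=None):
    """tool displacement (tool axes) & turn needed to go to target xyz, tool x axis heading yaw(deg, mod 180)"""
    s=sense();R=s["ee_rot"];d=R.T@(np.array(target)-s["tcp_pos"])
    cur=np.degrees(np.arctan2(R[1,0],R[0,0]))
    out=f"tcp {s['tcp_pos'].round(4)} yaw {cur:.1f} d_tool {d.round(4)} j6 {s['joints'][5]:.0f} t {s['time_s']:.1f}"
    if yaw is not None:
        e=(yaw-cur+90)%180-90; out+=f" dyaw {e:.1f} -> toolz turn {-np.radians(e):.4f} rad"
    print(out)
E
python3 - <<'E'
from h import *
A=[];
for n in ["side0","scene0"]:
    c=load(n+".npz");P=cloud(c);rgb=c["pixels"];hsv=cv2.cvtColor(rgb,cv2.COLOR_RGB2HSV).astype(int);
    H,S,V=[hsv[...,i] for i in range(3)]
    # scraper foot: white z~.02 near (.61,.08)
    near=np.hypot(P[...,0]-.61,P[...,1]-.085)<.09
    for nm,m in [("foot",near&(P[...,2]>.014)&(P[...,2]<.026)),("matfoot",near&(P[...,2]>.002)&(P[...,2]<.026)),("handle",near&(P[...,2]>.062)&(P[...,2]<.08)),
      ("station rim",(P[...,2]>.05)&(P[...,2]<.063)&(np.hypot(P[...,0]-.55,P[...,1]-.29)<.2)&(H>95)&(H<130)),
      ("rail base",(P[...,2]>.007)&(P[...,2]<.018)&(np.hypot(P[...,0]-.65,P[...,1]+.14)<.18)&(P[...,0]>.55))]:
        q=P[m][:,:2].astype(np.float32)
        if len(q)<5: continue
        r=cv2.minAreaRect(q);print(n,nm,len(q),np.round(r[0],3),np.round(r[1],3),round(r[2],1))
        A.append(cv2.boxPoints(r).round(3).tolist());print("   ",A[-1])
E
```

```text
side0 foot 131 [0.617 0.069] [0.144 0.055] 89.5
    [[0.5889999866485596, -0.003000000026077032], [0.6439999938011169, -0.004000000189989805], [0.6449999809265137, 0.14000000059604645], [0.5899999737739563, 0.14100000262260437]]
side0 matfoot 266 [0.603 0.068] [0.07  0.149] 17.3
    [[0.5479999780654907, 0.1289999932050705], [0.5920000076293945, -0.014000000432133675], [0.6589999794960022, 0.007000000216066837], [0.6140000224113464, 0.14900000393390656]]
side0 handle 54 [0.613 0.088] [0.022 0.046] 3.4
    [[0.6000000238418579, 0.11100000143051147], [0.6029999852180481, 0.06499999761581421], [0.625, 0.06599999964237213], [0.621999979019165, 0.1120000034570694]]
side0 station rim 302 [0.56  0.265] [0.298 0.316] 36.0
    [[0.34700000286102295, 0.3050000071525574], [0.5320000052452087, 0.04899999871850014], [0.7739999890327454, 0.22499999403953552], [0.5879999995231628, 0.47999998927116394]]
side0 rail base 1574 [ 0.636 -0.133] [0.096 0.342] 1.1
    [[0.5849999785423279, 0.03700000047683716], [0.5920000076293945, -0.3050000071525574], [0.6880000233650208, -0.30300000309944153], [0.680999
[... 483 characters left out ...]
166893005]]
scene0 handle 62 [0.615 0.089] [0.022 0.046] 5.1
    [[0.6019999980926514, 0.10999999940395355], [0.6060000061988831, 0.06499999761581421], [0.628000020980835, 0.06700000166893005], [0.6240000128746033, 0.1120000034570694]]
scene0 station rim 433 [0.542 0.286] [0.259 0.381] 8.8
    [[0.38499999046325684, 0.45399999618530273], [0.4429999887943268, 0.07800000160932541], [0.699999988079071, 0.11800000071525574], [0.640999972820282, 0.49399998784065247]]
scene0 rail base 1483 [ 0.637 -0.134] [0.102 0.337] 1.4
    [[0.5820000171661377, 0.03200000151991844], [0.5910000205039978, -0.30399999022483826], [0.6919999718666077, -0.3009999990463257], [0.6840000152587891, 0.03500000014901161]]
```

```bash
for i in 1 2 3; do python3 -m crank '[[0.0203,-0.0314,-0.0067,0],[0.0203,-0.0314,-0.0067,0],[0.0203,-0.0314,-0.0067,0],[0.0203,-0.0314,-0.0067,0],[0.0203,-0.0314,-0.0067,0]]'; done; python3 -m crank '[[0,0,0,0.12],[0,0,0,0.12],[0,0,0,0.12],[0,0,0,0.12],[0,0,0,0.12]]';  python3 -m crank '[[0,0,0,0.12],[0,0,0,0.12],[0,0,0,0.12],[0,0,0,0.12],[0,0,0,0]]'
python3 - <<'E'
from h import *
plan([.56,.1,.32],184)
shot("wrist","w1");shot("side","s1")
E
```

```text
time_s: 0.57
tcp_pos: [0.3559, 0.4134, 0.256]
ee_rot: [[-0.404, -0.915, -0.0], [-0.915, 0.404, -0.001], [0.001, 0.0, -1.0]]
wrist_force: [0.3, 0.4, 0.0]
gripper_width: 0.998
time_s: 0.98
tcp_pos: [0.4584, 0.2569, 0.2898]
ee_rot: [[-0.405, -0.914, -0.0], [-0.914, 0.405, 0.0], [0.0, 0.0, -1.0]]
wrist_force: [0.3, 1.0, 0.2]
gripper_width: 0.999
time_s: 1.4
tcp_pos: [0.5609, 0.1006, 0.3232]
ee_rot: [[-0.405, -0.914, -0.0], [-0.914, 0.405, 0.0], [0.0, 0.0, -1.0]]
wrist_force: [0.9, -0.0, -0.3]
gripper_width: 1.003
time_s: 1.82
tcp_pos: [0.5603, 0.1021, 0.3226]
ee_rot: [[-0.854, -0.521, -0.001], [-0.521, 0.854, -0.0], [0.001, 0.0, -1.0]]
wrist_force: [-0.1, 0.1, -0.1]
gripper_width: 1.001
time_s: 2.23
tcp_pos: [0.5602, 0.1023, 0.3226]
ee_rot: [[-0.997, -0.072, -0.001], [-0.072, 0.997, -0.0], [0.001, -0.0, -1.0]]
wrist_force: [0.3, -0.5, 0.0]
gripper_width: 1.0
tcp [0.5602 0.1023 0.3226] yaw -175.9 d_tool [ 0.0003 -0.0023  0.0026] j6 -23 t 2.2 dyaw -0.1 -> toolz turn 0.0021 rad
```

View pics/w1.png

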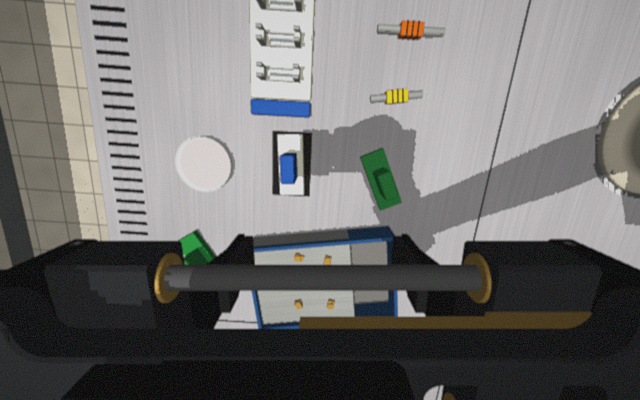

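The wrist view shows 4 chips on the plate at about (298,258), (327,260), (298,304) and (330,304). The trough is on the robot side (360,275) and the scraper handle is at (288,167).

```bash
python3 - <<'E'
from h import *
c=load("w1.npz");P=cloud(c);hsv=cv2.cvtColor(c["pixels"],cv2.COLOR_RGB2HSV).astype(int);H,S,V=[hsv[...,i] for i in range(3)]
def rect(nm,m,z,show=True):
    for mm,st,ce in comps(m,25):
        v,u=np.nonzero(mm);q=ray(c,np.c_[u,v],z)[:,:2]
        r=cv2.minAreaRect(q.astype(np.float32));d=P[mm];print(nm,len(q),ce.round(0),"c",np.round(r[0],4),np.round(r[1],3),round(r[2],1),"zmed",np.median(d[:,2]).round(3))
reg=np.zeros((400,640),bool);reg[:235,240:460]=1
rect("blue",reg&(H>100)&(H<130)&(S>120)&(V>40),.016)
rect("handle",reg&(P[...,2]>.06)&(P[...,2]<.08),.070)
near=reg.copy();near[:130]=0;near[200:]=0;near[:,:274]=0;near[:,312:]=0
rect("foot",near&(V>95)&(S<60),.020)
rect("mat",near&((V<50)|(P[...,2]>.01)),.004)
rect("yel",reg&(H<40)&(S>110),.02)
# station
st=np.zeros((400,640),bool);st[228:335,240:400]=1
p=P[st&(P[...,2]>.052)&(P[...,2]<.062)&(H>95)&(H<130)]
print("rim",len(p),np.percentile(p,[1,50,99],axis=0).round(3).tolist())
plate=st&(np.abs(P[...,2]-.045)<.004)&(S<60)
rect("plate",cv2.morphologyEx(plate.astype(np.uint8),cv2.MORPH_OPEN,np.ones((3,3)))>0,.045)
for mm,s,ce in comps(st&(H>8)&(H<30)&(S>90),5): print("chip",s[4],ce.round(1),ray(c,ce,.049)[0].round(4),np.median(P[mm],0).round(3))
im=c["pixels"][0:340,220:460,::-1];cv2.imwrite("pics/w1z.png",cv2.resize(im,None,fx=1.75,fy=1.75,interpolation=cv2.INTER_CUBIC))
im=c["pixels"][215:340,230:410,::-1];cv2.imwrite("pics/w1y.png",cv2.resize(im,None,fx=4.4,fy=4.4,interpolation=cv2.INTER_CUBIC))
E
```

```text
blue 865 [280. 108.] c [0.6347 0.0033] [0.092 0.022] 1.0 zmed 0.016
blue 427 [288. 168.] c [0.6187 0.0984] [0.025 0.047] 4.1 zmed 0.07
blue 248 [371. 231.] c [0.4677 0.1992] [0.079 0.013] 4.1 zmed 0.023
handle 444 [287. 169.] c [0.6135 0.0927] [0.023 0.043] 4.1 zmed 0.07
handle 405 [388. 186.] c [0.4612 0.1066] [0.022 0.044] 26.6 zmed 0.066
foot 71 [294. 130.] c [0.6131 0.0375] [0.059 0.003] 4.2 zmed 0.0
foot 1316 [292. 168.] c [0.6115 0.0963] [0.063 0.109] 3.5 zmed 0.02
mat 215 [275. 166.] c [0.6405 0.0928] [0.105 0.013] 88.1 zmed 0.004
mat 1857 [294. 164.] c [0.6096 0.0947] [0.055 0.108] 3.7 zmed 0.02
yel 390 [411.  29.] c [ 0.4464 -0.1188] [0.036 0.022] 4.2 zmed 0.02
yel 281 [397.  96.] c [ 0.4534 -0.0271] [0.034 0.019] 9.0 zmed 0.02
rim 1049 [[0.412, 0.195, 0.052], [0.583, 0.226, 0.057], [0.666, 0.385, 0.059]]
plate 1368 [306. 256.] c [0.5852 0.2409] [0.166 0.036] 4.1 zmed 0.045
plate 2558 [303. 305.] c [0.5732 0.3438] [0.172 0.07 ] 5.9 zmed 0.045
chip 62 [298.3 257.4] [0.5912 0.2447 0.049 ] [0.591 0.243 0.051]
chip 59 [327.  260.8] [0.5419 0.2476 0.049 ] [0.542 0.244 0.052]
chip 51 [298.1 304.2] [0.5871 0.3367 0.049 ] [0.587 0.334 0.052]
chip 53 [330.2 304.2] [0.5295 0.3326 0.049 ] [0.53  0.331 0.051]
chip 1152 [350.7 322.9] [0.4888 0.3694 0.049 ] [0.555 0.078 0.421]
```

View pics/w1y.png

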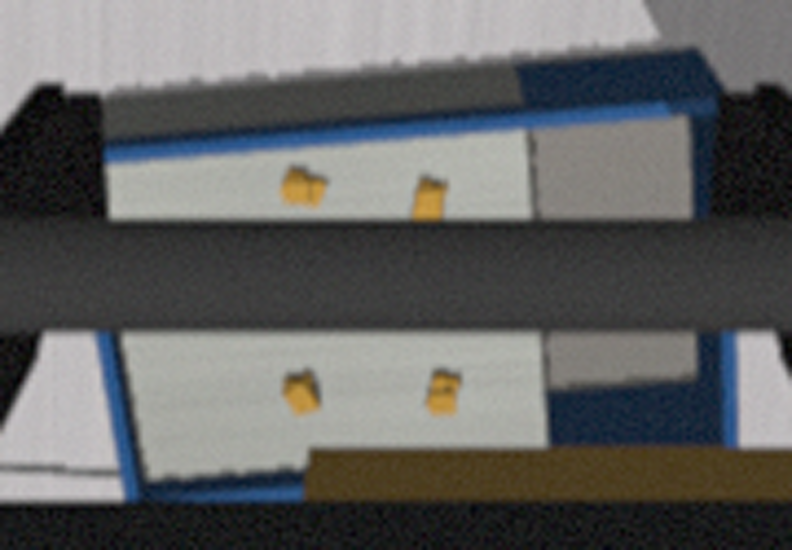

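View pics/w1z.png

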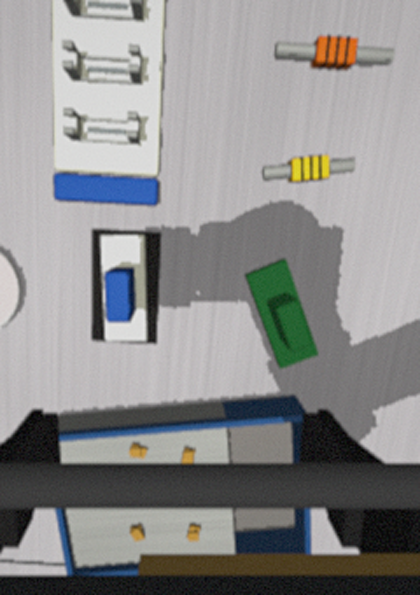

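```bash
python3 - <<'E'
from h import *
c=load("w1.npz")
f=lambda u,v,z:ray(c,(230+u/4.4,215+v/4.4),z)[0][:2]
def line(n,a,b,z):
    p,q=f(*a,z),f(*b,z);print(n,p.round(4),q.round(4),np.degrees(np.arctan2(*(q-p)[::-1])).round(2))
line("kerb -y inner top",(105,161),(520,121),.057)
line("plate open edge",(531,135),(549,445),.045)
line("+x kerb inner top",(118,335),(140,480),.057)
line("trough -x outer?",(734,335),(736,440),.063)
# bottom kerb inner top visible
line("+y kerb",(150,486),(300,474),.057)
# rim from fixed cams
for n in ["side0","scene0"]:
    k=load(n+".npz");P=cloud(k);hsv=cv2.cvtColor(k["pixels"],cv2.COLOR_RGB2HSV).astype(int)
    m=(P[...,2]>.05)&(P[...,2]<.066)&(hsv[...,0]>95)&(hsv[...,0]<130)&(np.abs(P[...,0]-.55)<.2)&(np.abs(P[...,1]-.29)<.14)&(P[...,1]>.17)
    mm=max(comps(m,5),key=lambda t:t[1][4])[0] if n=="side0" else m
    q=P[m][:,:2].astype(np.float32)
    r=cv2.minAreaRect(q);print(n,len(q),np.round(r[0],3),np.round(r[1],3),r[2])
    pl=(np.abs(P[...,2]-.045)<.005)&(hsv[...,1]<60)&(np.abs(P[...,0]-.55)<.15)&(np.abs(P[...,1]-.29)<.14)
    mm=max(comps(pl,5),key=lambda t:t[1][4])[0];r=cv2.minAreaRect(P[mm][:,:2].astype(np.float32));print("plate",np.round(r[0],3),np.round(r[1],3),r[2])
E
```

```text
kerb -y inner top [0.6651 0.2354] [0.51   0.2078] -169.93
plate open edge [0.5036 0.2184] [0.4821 0.3575] 98.8
+x kerb inner top [0.6596 0.3101] [0.65   0.3772] 98.15
trough -x outer? [0.4187 0.289 ] [0.411  0.3363] 99.25
+y kerb [0.6458 0.3798] [0.5847 0.3696] -170.54
side0 297 [0.543 0.287] [0.257 0.17 ] 9.012394905090332
plate [0.577 0.302] [0.174 0.143] 8.816829681396484
scene0 403 [0.542 0.289] [0.26  0.172] 8.215834617614746
plate [0.568 0.307] [0.161 0.144] 9.314526557922363
```

The station origin comes out at (0.562, 0.291) with yaw 9°, and all four kerb and edge checks agree within 1.5 mm. The scraper handle is at about (0.614, 0.091) with yaw 4°, centred on the mat. Next I grasp it.

```bash
python3 -m crank '[[-0.0106,-0.003,0.03,0],[-0.0106,-0.003,0.03,0],[-0.0106,-0.003,0.03,0],[-0.0106,-0.003,0.03,0],[-0.0106,-0.003,0.03,0]]' 0.087
python3 -m crank '[[0,0,0.03,0],[0,0,0.03,0],[0,0,0.03,0],[0,0,0.02,0],[0,0,0,0]]'
python3 - <<'E'
from h import *
plan([.614,.091,.031],184)
E
```

```text
time_s: 2.75
tcp_pos: [0.6147, 0.0912, 0.1717]
ee_rot: [[-0.997, -0.077, 0.0], [-0.077, 0.997, 0.0], [-0.0, 0.0, -1.0]]
wrist_force: [-0.2, 0.6, -1.2]
gripper_width: 0.997
time_s: 3.17
tcp_pos: [0.6108, 0.0902, 0.0577]
ee_rot: [[-0.997, -0.075, -0.01], [-0.075, 0.997, -0.003], [0.01, -0.002, -1.0]]
wrist_force: [-0.9, -0.1, 0.4]
gripper_width: 0.998
tcp [0.6108 0.0902 0.0577] yaw -175.7 d_tool [-0.0035  0.0006  0.0266] j6 -19 t 3.2 dyaw -0.3 -> toolz turn 0.0054 rad
```

```bash
python3 -m crank '[[0,0,0.009,0],[0,0,0.009,0],[0,0,0.009,0],[0,0,0,0],[0,0,0,0]]'
python3 - <<'E'
from h import *
plan([.614,.091,.031],184);print(sense()["wrist_force"])
shot("side","s2")
E
```

```text
time_s: 3.58
tcp_pos: [0.6144, 0.0914, 0.0362]
ee_rot: [[-0.997, -0.074, 0.0], [-0.074, 0.997, -0.0], [-0.0, -0.0, -1.0]]
wrist_force: [0.0, 0.7, 0.4]
gripper_width: 0.996
tcp [0.6144 0.0914 0.0362] yaw -175.7 d_tool [ 0.0005 -0.0003  0.0052] j6 -19 t 3.6 dyaw -0.3 -> toolz turn 0.0046 rad
[0.00657573 0.69111084 0.3593555 ]
```

```bash
python3 -m crank '[[0,0,0.005,0],[0,0,0,0],[0,0,0,0],[0,0,0,0],[0,0,0,0]]'
python3 -m crank '[[0,0,0,0],[0,0,0,0],[0,0,0,0],[0,0,0,0],[0,0,0,0]]' 0.0
python3 -m crank '[[0,0,0,0],[0,0,0,0],[0,0,0,0],[0,0,0,0],[0,0,0,0]]'
python3 -m crank '[[0,0,0,0],[0,0,0,0],[0,0,0,0],[0,0,0,0],[0,0,0,0]]'
```

```text
time_s: 4.05
tcp_pos: [0.6145, 0.0914, 0.0313]
ee_rot: [[-0.997, -0.074, 0.0], [-0.074, 0.997, 0.0], [-0.0, 0.0, -1.0]]
wrist_force: [0.2, 0.4, 1.2]
gripper_width: 0.999
time_s: 4.47
tcp_pos: [0.6144, 0.0913, 0.0311]
ee_rot: [[-0.997, -0.074, 0.0], [-0.074, 0.997, -0.0], [-0.0, -0.0, -1.0]]
wrist_force: [-0.5, -0.1, -0.2]
gripper_width: 0.703
time_s: 4.88
tcp_pos: [0.6144, 0.0913, 0.031]
ee_rot: [[-0.997, -0.074, 0.0], [-0.074, 0.997, 0.0], [-0.0, 0.0, -1.0]]
wrist_force: [0.3, -0.1, -0.5]
gripper_width: 0.322
time_s: 5.3
tcp_pos: [0.6143, 0.0913, 0.031]
ee_rot: [[-0.997, -0.074, -0.0], [-0.074, 0.997, -0.0], [0.0, -0.0, -1.0]]
wrist_force: [-0.1, 0.0, -0.4]
gripper_width: 0.25
```

```bash
python3 -m crank '[[0,0,-0.015,0],[0,0,-0.025,0],[0,0,-0.03,0],[0,0,-0.03,0],[0,0,0,0]]'
python3 -m crank '[[-0.0068,0.0378,0,0],[-0.0068,0.0378,0,0],[-0.0069,0.0378,0,0],[-0.0069,0.0378,0,0],[-0.0069,0.0378,0,0]]'
python3 -m crank '[[0,0,0,-0.09],[0,0,0,0],[0,0,0,0],[0,0,0,0]]'
python3 - <<'E'
from h import *
plan([.6343,.2822,.073],189);print(sense()["wrist_force"],sense()["gripper_width"])
shot("side","s3");shot("scene","c3")
for n,(a,b,x,y) in dict(s3=(200,90,400,240),c3=(280,100,480,250)).items():
    im=cv2.imread(f"pics/{n}.png")[b:y,a:x];cv2.imwrite(f"pics/{n}z.png",cv2.resize(im,None,fx=4,fy=4,interpolation=cv2.INTER_CUBIC))
E
```

```text
time_s: 5.72
tcp_pos: [0.6183, 0.0922, 0.1379]
ee_rot: [[-0.997, -0.075, 0.012], [-0.075, 0.997, 0.003], [-0.012, 0.002, -1.0]]
wrist_force: [1.0, 0.7, -0.2]
gripper_width: 0.248
time_s: 6.13
tcp_pos: [0.634, 0.2838, 0.1301]
ee_rot: [[-0.997, -0.073, -0.001], [-0.073, 0.997, -0.0], [0.001, -0.0, -1.0]]
wrist_force: [0.7, -0.4, -1.1]
gripper_width: 0.25
time_s: 6.47
tcp_pos: [0.6342, 0.2811, 0.1304]
ee_rot: [[-0.987, -0.161, -0.001], [-0.161, 0.987, -0.001], [0.002, -0.001, -1.0]]
wrist_force: [0.0, 0.1, -1.4]
gripper_width: 0.251
tcp [0.6342 0.2811 0.1304] yaw -170.8 d_tool [-0.0004  0.0011  0.0574] j6 -28 t 6.5 dyaw -0.2 -> toolz turn 0.0042 rad
[ 0.02743446  0.05557127 -1.41836033] 0.2507737058655882
```

View pics/s3z.png

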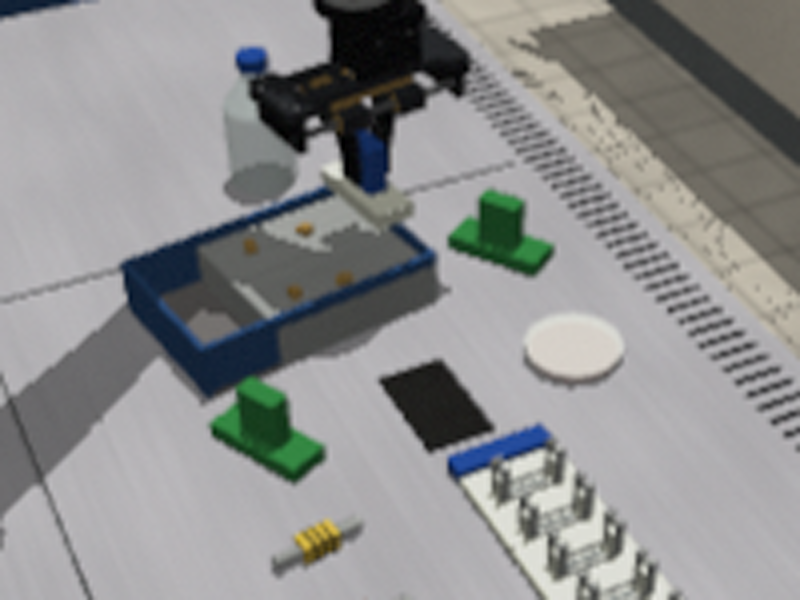

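The scraper hangs level above the plate, all 4 chips are in view and the bare mat shows at (437,405). I'm lowering now, and measuring the mat from these views.

```bash
python3 -m crank '[[0,0.001,0.02,0],[0,0,0.02,0],[0,0,0.012,0],[0,0,0.003,0],[0,0,0,0]]'
python3 -m crank '[[0,0,0.002,0],[0,0,0,0],[0,0,0,0]]'
python3 - <<'E'
from h import *
plan([.6343,.2822,.0725],189);print(sense()["wrist_force"],sense()["gripper_width"])
for n in ["s3","c3"]:
    c=load(n+".npz");P=cloud(c);V=c["pixels"].max(-1)
    m=(V<60)&(np.hypot(P[...,0]-.614,P[...,1]-.09)<.1)&(P[...,2]<.02)
    mm=max(comps(m,5),key=lambda t:t[1][4])[0];v,u=np.nonzero(mm);q=ray(c,np.c_[u,v],.004)[:,:2]
    r=cv2.minAreaRect(q.astype(np.float32));print(n,len(q),np.round(r[0],4),np.round(r[1],3),r[2])
E
```

```text
time_s: 6.98
tcp_pos: [0.6341, 0.2823, 0.075]
ee_rot: [[-0.987, -0.162, -0.002], [-0.162, 0.987, -0.002], [0.002, -0.001, -1.0]]
wrist_force: [-0.3, 0.4, -2.6]
gripper_width: 0.252
time_s: 7.23
tcp_pos: [0.635, 0.2836, 0.0752]
ee_rot: [[-0.987, -0.163, 0.002], [-0.163, 0.987, 0.001], [-0.002, 0.001, -1.0]]
wrist_force: [0.7, 0.5, -1.5]
gripper_width: 0.25
tcp [0.635  0.2836 0.0752] yaw -170.6 d_tool [ 0.0009 -0.0013  0.0027] j6 -28 t 7.2 dyaw -0.4 -> toolz turn 0.0069 rad
[ 0.67098363  0.47608335 -1.48188535] 0.24960516653801224
s3 336 [0.6111 0.0865] [0.062 0.105] 0.423632949590683
c3 298 [0.6157 0.0893] [0.061 0.105] 0.721437394618988
```

```bash
python3 -m crank '[[0,-0.001,0.0015,0],[0,0,0,0],[0,0,0,0],[0,0,0,0]]'
python3 -m crank '[[0,0,0.001,0],[0,0,0,0],[0,0,0,0],[0,0,0,0]]'
```

```text
time_s: 7.57
tcp_pos: [0.6346, 0.2824, 0.0727]
ee_rot: [[-0.987, -0.163, 0.0], [-0.163, 0.987, 0.0], [-0.0, 0.0, -1.0]]
wrist_force: [0.2, -0.8, -1.7]
gripper_width: 0.248
time_s: 7.9
tcp_pos: [0.6349, 0.2825, 0.0721]
ee_rot: [[-0.987, -0.164, 0.001], [-0.164, 0.987, 0.0], [-0.001, 0.0, -1.0]]
wrist_force: [-0.6, 0.6, 0.7]
gripper_width: 0.245
```

```bash
for i in 1 2; do python3 -m crank '[[0.012,0,0,0],[0.012,0,0,0],[0.012,0,0,0],[0.012,0,0,0],[0.012,0,0,0]]'; done; python3 -m crank '[[0.012,0,0,0],[0.004,0,0,0],[0,0,0,0],[0,0,0,0]]'
python3 - <<'E'
from h import *
plan([.562-.064*.9877+.02*.1564,.291-.064*.1564-.02*.9877,.0725],189)
shot("side","s4");shot("scene","c4")
for n,(a,b,x,y) in dict(s4=(200,90,400,240),c4=(280,100,480,250)).items():
    im=cv2.imread(f"pics/{n}.png")[b:y,a:x];cv2.imwrite(f"pics/{n}z.png",cv2.resize(im,None,fx=4,fy=4,interpolation=cv2.INTER_CUBIC))
E
```

```text
time_s: 8.32
tcp_pos: [0.5758, 0.2729, 0.0721]
ee_rot: [[-0.987, -0.163, 0.002], [-0.163, 0.987, 0.001], [-0.002, 0.001, -1.0]]
wrist_force: [0.0, 0.4, 0.5]
gripper_width: 0.249
time_s: 8.73
tcp_pos: [0.5165, 0.2632, 0.0721]
ee_rot: [[-0.987, -0.164, 0.002], [-0.164, 0.987, 0.001], [-0.002, 0.001, -1.0]]
wrist_force: [0.7, -0.9, -0.2]
gripper_width: 0.251
time_s: 9.07
tcp_pos: [0.5002, 0.2601, 0.0721]
ee_rot: [[-0.987, -0.164, -0.001], [-0.164, 0.987, -0.0], [0.001, -0.0, -1.0]]
wrist_force: [-2.4, 0.1, 4.1]
gripper_width: 0.253
tcp [0.5002 0.2601 0.0721] yaw -170.6 d_tool [-0.0019  0.0008 -0.0004] j6 -35 t 9.1 dyaw -0.4 -> toolz turn 0.0073 rad
```

View pics/s4z.png

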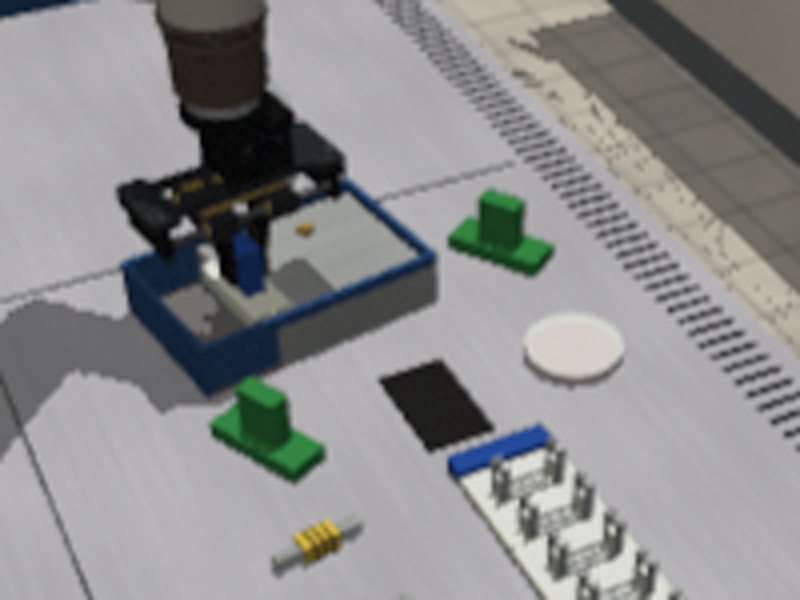

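View pics/c4z.png

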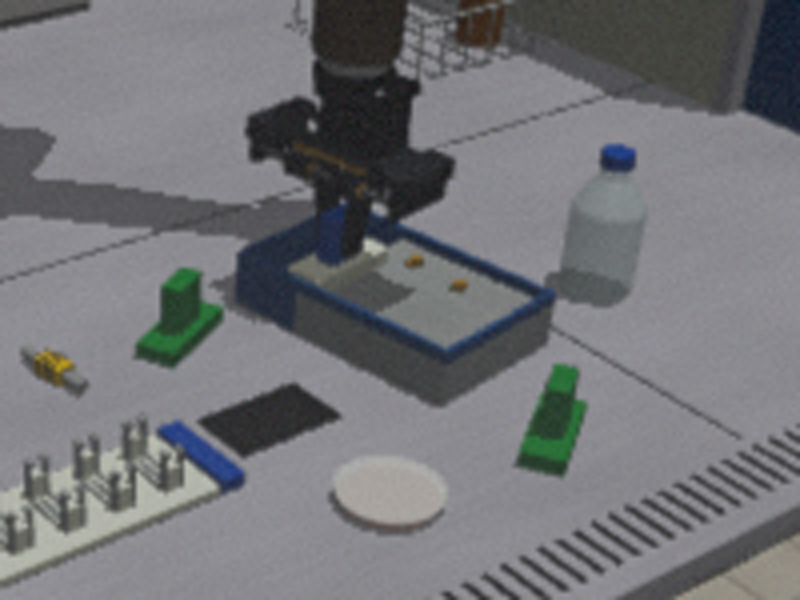

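Two chips have been wiped off. Two remain on the +y side, at (414,262) and (458,285) in the scene zoom. I'm lifting and making the second pass at y=+20.

```bash
python3 -m crank '[[0,0,-0.02,0],[0,0,-0.02,0.007],[-0.02,0.006,0,0],[-0.03,0.01,0,0],[-0.03,0.01,0,0]]'
python3 -m crank '[[-0.03,0.01,0,0],[-0.024,0.004,0,0],[0,0,0.015,0],[0,0,0.012,0],[0,0,0,0]]'
python3 -m crank '[[0,0,0,0],[0,0,0,0]]'
python3 - <<'E'
from h import *
plan([.628,.3217,.0721],189)
E
```

```text
time_s: 9.58
tcp_pos: [0.5766, 0.2987, 0.1118]
ee_rot: [[-0.988, -0.156, 0.001], [-0.156, 0.988, 0.001], [-0.001, 0.001, -1.0]]
wrist_force: [0.5, 1.0, -1.3]
gripper_width: 0.254
time_s: 10.0
tcp_pos: [0.6243, 0.3188, 0.0792]
ee_rot: [[-0.988, -0.155, -0.008], [-0.155, 0.988, -0.005], [0.009, -0.003, -1.0]]
wrist_force: [-1.1, 0.4, -2.3]
gripper_width: 0.247
time_s: 10.17
tcp_pos: [0.6263, 0.3204, 0.0847]
ee_rot: [[-0.988, -0.157, -0.0], [-0.157, 0.988, -0.0], [0.0, -0.0, -1.0]]
wrist_force: [0.7, 0.2, -0.9]
gripper_width: 0.251
tcp [0.6263 0.3204 0.0847] yaw -171.0 d_tool [-0.0019  0.0011  0.0126] j6 -31 t 10.2 dyaw -0.0 -> toolz turn 0.0003 rad
```

```bash
python3 -m crank '[[-0.002,0.001,0.006,0],[0,0,0.004,0],[0,0,0.002,0],[0,0,0,0],[0,0,0,0]]'
python3 - <<'E'
from h import *
plan([.628,.3217,.0721],189)
E
```

```text
time_s: 10.58
tcp_pos: [0.6283, 0.3219, 0.0727]
ee_rot: [[-0.988, -0.157, 0.0], [-0.157, 0.988, 0.0], [-0.0, 0.0, -1.0]]
wrist_force: [0.1, 0.6, -1.8]
gripper_width: 0.253
tcp [0.6283 0.3219 0.0727] yaw -171.0 d_tool [ 0.0003 -0.0002  0.0006] j6 -31 t 10.6 dyaw -0.0 -> toolz turn 0.0001 rad
```

```bash
python3 -m crank '[[0.006,0,0.0005,0],[0.012,0,0,0],[0.012,0,0,0],[0.012,0,0,0],[0.012,0,0,0]]';  python3 -m crank '[[0.012,0,0,0],[0.012,0,0,0],[0.012,0,0,0],[0.012,0,0,0],[0.012,0,0,0]]'; python3 -m crank '[[0.012,0,0,0],[0.008,0,0,0],[0,0,0,0],[0,0,0,0]]'
python3 - <<'E'
from h import *
plan([.562-.064*.9877-.02*.1564,.291-.064*.1564+.02*.9877,.0725],189)
shot("scene","c5")
for n,(a,b,x,y) in dict(c5=(280,100,480,250)).items():
    im=cv2.imread(f"pics/{n}.png")[b:y,a:x];cv2.imwrite(f"pics/{n}z.png",cv2.resize(im,None,fx=4,fy=4,interpolation=cv2.INTER_CUBIC))
E
```

```text
time_s: 11.0
tcp_pos: [0.574, 0.3132, 0.0722]
ee_rot: [[-0.988, -0.156, -0.0], [-0.156, 0.988, 0.0], [0.0, 0.0, -1.0]]
wrist_force: [0.2, 0.7, -2.1]
gripper_width: 0.252
time_s: 11.42
tcp_pos: [0.5148, 0.3039, 0.0723]
ee_rot: [[-0.988, -0.156, 0.0], [-0.156, 0.988, 0.0], [-0.0, 0.0, -1.0]]
wrist_force: [-0.2, 0.4, -2.3]
gripper_width: 0.253
time_s: 11.75
tcp_pos: [0.496, 0.3012, 0.0725]
ee_rot: [[-0.988, -0.157, 0.001], [-0.157, 0.988, 0.001], [-0.001, 0.0, -1.0]]
wrist_force: [0.8, -0.3, -1.4]
gripper_width: 0.253
tcp [0.496  0.3012 0.0725] yaw -171.0 d_tool [ 0.0004 -0.0004  0.    ] j6 -38 t 11.8 dyaw -0.0 -> toolz turn 0.0007 rad
```

View pics/c5z.png

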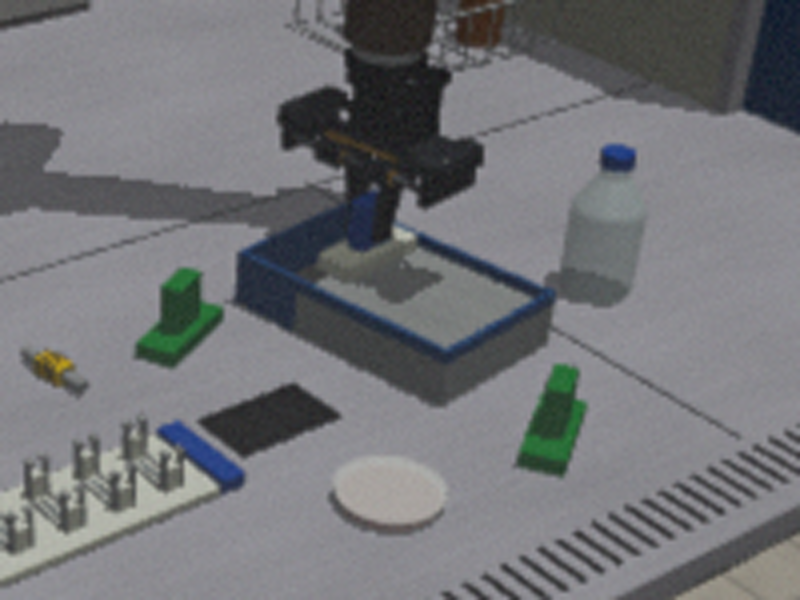

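The plate is clean in the scene view. I'm lifting, checking the trough from the wrist, and returning the scraper.

```bash
python3 -m crank '[[0,0,-0.02,0],[0,0,-0.03,0],[0,0,-0.02,0],[-0.005,-0.015,0,0],[-0.01,-0.03,0,0]]'
python3 -m crank '[[-0.0137,-0.0363,0,0],[-0.0137,-0.0363,0,0],[-0.0137,-0.0363,0,0],[-0.0137,-0.0363,0,0],[-0.0137,-0.0363,0,0]]'
python3 -m crank '[[0,0,0,0.08],[0,0,0,0],[0,0,0,0]]'
python3 - <<'E'
from h import *
plan([.614,.0905,.032],184)
print(sense()["gripper_width"])
c=shot("wrist","w6");shot("side","s6")
im=cv2.imread("pics/w6.png");cv2.imwrite("pics/w6z.png",im)
im=cv2.imread("pics/s6.png")[100:250,200:400];cv2.imwrite("pics/s6z.png",cv2.resize(im,None,fx=4,fy=4,interpolation=cv2.INTER_CUBIC))
E
```

```text
time_s: 12.22
tcp_pos: [0.5192, 0.2615, 0.1442]
ee_rot: [[-0.987, -0.16, 0.004], [-0.16, 0.987, 0.004], [-0.005, 0.003, -1.0]]
wrist_force: [0.6, -0.8, -1.5]
gripper_width: 0.248
time_s: 12.63
tcp_pos: [0.6153, 0.0884, 0.1421]
ee_rot: [[-0.988, -0.156, 0.001], [-0.156, 0.988, 0.0], [-0.001, 0.0, -1.0]]
wrist_force: [1.2, 0.6, -1.0]
gripper_width: 0.248
time_s: 12.88
tcp_pos: [0.6142, 0.0898, 0.1416]
ee_rot: [[-0.997, -0.077, -0.0], [-0.077, 0.997, 0.0], [0.0, 0.0, -1.0]]
wrist_force: [-0.6, 0.1, -2.1]
gripper_width: 0.252
tcp [0.6142 0.0898 0.1416] yaw -175.6 d_tool [1.000e-04 7.000e-04 1.096e-01] j6 -19 t 12.9 dyaw -0.4 -> toolz turn 0.0076 rad
0.2519190583825722
```

View pics/w6z.png

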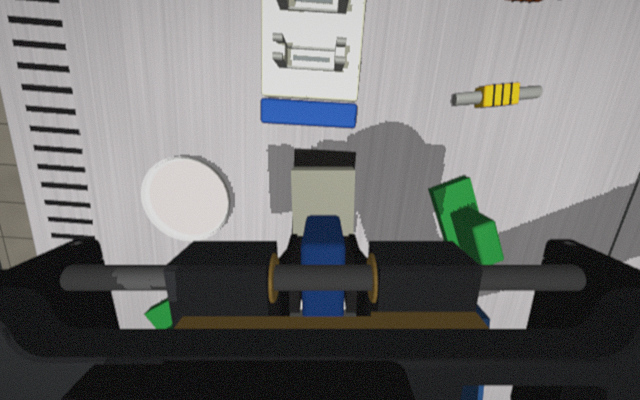

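View pics/s6z.png

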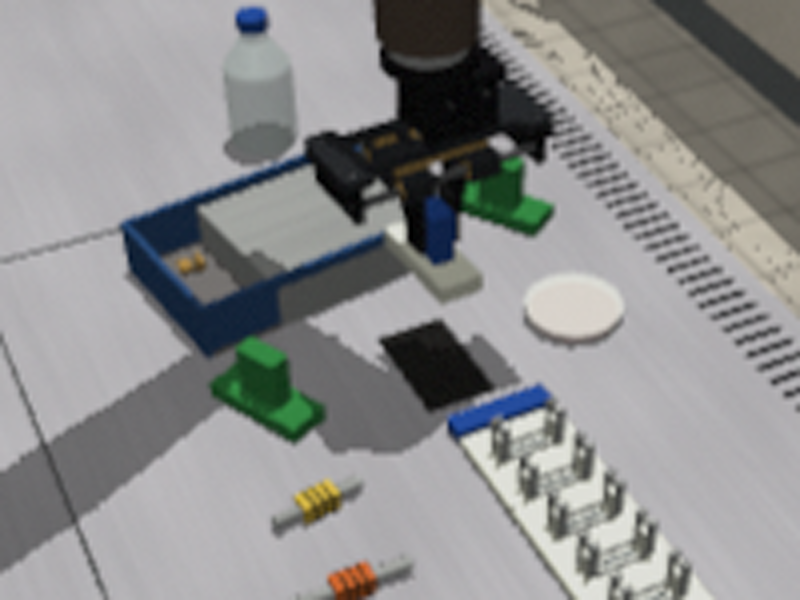

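The trough holds chips (two seen at (190,265), the rest hidden behind the wall) and the plate is empty. I'm setting the scraper down.

```bash
python3 -m crank '[[0,0.001,0.03,0],[0,0,0.03,0],[0,0,0.03,0],[0,0,0.013,0],[0,0,0,0]]'
python3 -m crank '[[0,0,0.004,0],[0,0,0,0],[0,0,0,0]]'
python3 - <<'E'
from h import *
plan([.614,.0905,.0312],184);print(sense()["wrist_force"])
E
```

```text
time_s: 13.4
tcp_pos: [0.6107, 0.0918, 0.0352]
ee_rot: [[-0.997, -0.079, -0.008], [-0.079, 0.997, -0.002], [0.008, -0.002, -1.0]]
wrist_force: [-0.8, -0.2, -1.8]
gripper_width: 0.25
time_s: 13.65
tcp_pos: [0.6148, 0.0922, 0.0366]
ee_rot: [[-0.997, -0.078, 0.003], [-0.078, 0.997, 0.001], [-0.003, 0.001, -1.0]]
wrist_force: [-0.3, 0.0, -1.7]
gripper_width: 0.254
tcp [0.6148 0.0922 0.0366] yaw -175.5 d_tool [ 0.0009 -0.0016  0.0054] j6 -19 t 13.7 dyaw -0.5 -> toolz turn 0.0085 rad
[-0.34385714  0.01021152 -1.66623311]
```

```bash
python3 -m crank '[[0,-0.001,0.003,0.008],[0,0,0.0015,0],[0,0,0,0],[0,0,0,0],[0,0,0,0]]'
python3 -m crank '[[0,0,0.001,0],[0,0,0,0],[0,0,0,0],[0,0,0,0]]'
python3 - <<'E'
from h import *
plan([.614,.0905,.0312],184);print(sense()["wrist_force"])
E
```

```text
time_s: 14.07
tcp_pos: [0.6142, 0.0904, 0.0311]
ee_rot: [[-0.998, -0.069, 0.001], [-0.069, 0.998, 0.0], [-0.001, 0.0, -1.0]]
wrist_force: [0.7, 0.7, 0.2]
gripper_width: 0.251
time_s: 14.4
tcp_pos: [0.6142, 0.0903, 0.0311]
ee_rot: [[-0.998, -0.069, 0.001], [-0.069, 0.998, 0.0], [-0.001, -0.0, -1.0]]
wrist_force: [-2.2, 0.4, 5.5]
gripper_width: 0.252
tcp [0.6142 0.0903 0.0311] yaw -176.0 d_tool [ 0.0002  0.0002 -0.0001] j6 -19 t 14.4 dyaw 0.0 -> toolz turn -0.0005 rad
[-2.1956075   0.38127636  5.4809819 ]
```

```bash
python3 -m crank '[[0,0,-0.001,0],[0,0,0,0],[0,0,0,0],[0,0,0,0],[0,0,0,0]]' 0.07
python3 -m crank '[[0,0,0,0],[0,0,0,0],[0,0,-0.02,0],[0,0,-0.03,0],[0,0,-0.04,0]]'
python3 -m crank '[[0,0,-0.04,0],[0,0,-0.04,0],[0.016,-0.03,-0.03,0],[0.016,-0.03,-0.03,0],[0.016,-0.03,-0.03,0]]'
python3 -m crank '[[0.016,-0.03,0,0],[0.016,-0.03,0,0],[0.016,-0.03,0,0],[0,0,0,0],[0,0,0,0]]'
python3 - <<'E'
from h import *
plan([.53,-.1,.3],184)
c=shot("wrist","w7");shot("side","s7");shot("scene","c7")
E
```

```text
time_s: 14.82
tcp_pos: [0.6138, 0.0902, 0.0303]
ee_rot: [[-0.998, -0.069, -0.0], [-0.069, 0.998, -0.0], [0.0, -0.0, -1.0]]
wrist_force: [0.0, -0.2, 0.4]
gripper_width: 0.544
time_s: 15.23
tcp_pos: [0.6117, 0.0897, 0.1184]
ee_rot: [[-0.998, -0.068, -0.007], [-0.068, 0.998, -0.002], [0.007, -0.002, -1.0]]
wrist_force: [2.5, -0.3, 0.5]
gripper_width: 0.796
time_s: 15.65
tcp_pos: [0.5748, 0.0042, 0.2847]
ee_rot: [[-0.998, -0.07, 0.0], [-0.07, 0.998, 0.0], [-0.0, 0.0, -1.0]]
wrist_force: [0.1, -0.2, 0.6]
gripper_width: 0.804
time_s: 16.07
tcp_pos: [0.5331, -0.0898, 0.2837]
ee_rot: [[-0.998, -0.066, 0.001], [-0.066, 0.998, 0.0], [-0.001, 0.0, -1.0]]
wrist_force: [0.4, 0.1, 0.5]
gripper_width: 0.804
tcp [ 0.5331 -0.0898  0.2837] yaw -176.2 d_tool [ 0.0038 -0.01   -0.0163] j6 -4 t 16.1 dyaw 0.2 -> toolz turn -0.0035 rad
```

View pics/w7.png

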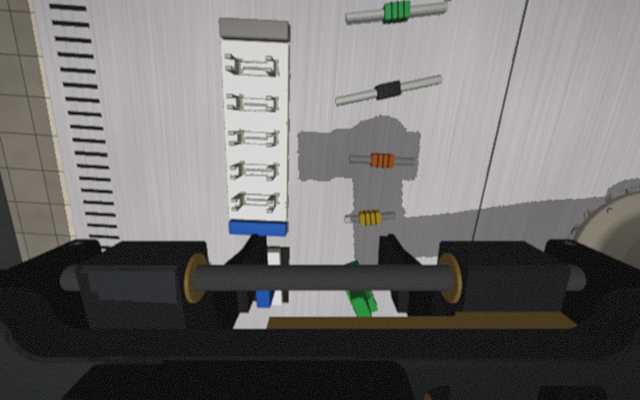

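View pics/s7.png

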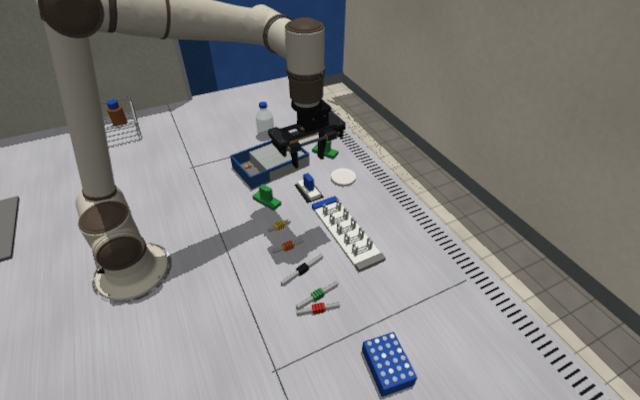

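Red has been knocked aside and now lies next to green (side view (318,308), previously (334,320)). The scraper stands on its mat. I'm measuring the rail and pestles.

```bash
cat > pm.py <<'E'
from h import *
COL=dict(red=lambda H,S,V:((H<4)|(H>174))&(S>120),orange=lambda H,S,V:(H>=5)&(H<16)&(S>120),yellow=lambda H,S,V:(H>=18)&(H<34)&(S>120),green=lambda H,S,V:(H>50)&(H<85)&(S>90),black=lambda H,S,V:(V<60)&(S<90))
def pest(c,names=COL,region=(.36,.56,-.56,.02)):
    P=cloud(c);hsv=cv2.cvtColor(c["pixels"],cv2.COLOR_RGB2HSV).astype(int);H,S,V=[hsv[...,i] for i in range(3)]
    Z=P[...,2];roi=(P[...,0]>region[0])&(P[...,0]<region[1])&(P[...,1]>region[2])&(P[...,1]<region[3])
    body=roi&(Z>.006)&(Z<.03)
    for n in names:
        k=[t for t in comps(COL[n](H,S,V)&roi&(Z>.009)&(Z<.03),12)]
        if not k: print(n,"none");continue
        mm,st,ce=max(k,key=lambda t:t[1][4])
        q=P[mm&(Z>.0)];med=np.median(q,0)
        b=P[body&(np.hypot(P[...,0]-med[0],P[...,1]-med[1])<.09)]
        # connected object
        r=cv2.minAreaRect(q[:,:2].astype(np.float32))
        lab=[t for t in comps(body,20) if (t[0]&mm).any()]
        bb=P[max(lab,key=lambda t:t[1][4])[0]]
        rr=cv2.minAreaRect(bb[:,:2].astype(np.float32));
        bx=cv2.boxPoints(rr);e=max([(bx[1]-bx[0]),(bx[2]-bx[1])],key=lambda v:np.hypot(*v));yaw=np.degrees(np.arctan2(e[1],e[0]))
        yaw=(yaw+90)%180-90
        print(n,st[4],"grip c",np.round(r[0],4),"body c",np.round(rr[0],4),np.round(rr[1],3),"yaw",round(yaw,1),"z",med[2].round(3))
E
python3 - <<'E'
from pm import *
for n in ["w7","s7","c7"]:
    c=load(n+".npz");print(n);pest(c)
c=load("w7.npz");P=cloud(c);hsv=cv2.cvtColor(c["pixels"],cv2.COLOR_RGB2HSV).astype(int)
reg=np.zeros((400,640),bool);reg[:240,210:300]=1
m=reg&(P[...,2]>.040)&(P[...,2]<.056)
q=P[m][:,:2];r=cv2.minAreaRect(q.astype(np.float32));print("clips",len(q),np.round(r[0],4),np.round(r[1],4),r[2])
for mm,st,ce in comps(reg&(P[...,2]>.036)&(P[...,2]<.056),4): print("  clip",st[4],ce.round(0),np.mean(P[mm],0).round(4))
for nm,msk in [("blue",(hsv[...,0]>100)&(hsv[...,0]<130)&(hsv[...,1]>120)),("grey",(hsv[...,2]>80)&(hsv[...,2]<150)&(hsv[...,1]<50))]:
    t=max(comps(reg&msk&(np.abs(P[...,2]-.016)<.006),20),key=lambda t:t[1][4]);
    v,u=np.nonzero(t[0]);q=ray(c,np.c_[u,v],.016)[:,:2];r=cv2.minAreaRect(q.astype(np.float32));print(nm,np.round(r[0],4),np.round(r[1],4),r[2])
b=reg&(np.abs(P[...,2]-.013)<.006);q=P[b][:,:2];r=cv2.minAreaRect(q.astype(np.float32));print("base",np.round(r[0],4),np.round(r[1],4),r[2])
E
```

```text
w7
red none
orange 282 grip c [ 0.4448 -0.1215] body c [ 0.4447 -0.1207] [0.1  0.02] yaw 0.2 z 0.02
yellow 265 grip c [ 0.4532 -0.0282] body c [ 0.4529 -0.0274] [0.082 0.021] yaw 10.0 z 0.02
green 475 grip c [ 0.4505 -0.3186] body c [ 0.45   -0.3194] [0.136 0.021] yaw 9.4 z 0.02
black 311 grip c [ 0.449 -0.221] body c [ 0.4488 -0.2207] [0.153 0.02 ] yaw 16.9 z 0.02
s7
red 101 grip c [ 0.4313 -0.3624] body c [ 0.4443 -0.3427] [0.071 0.14 ] yaw -2.2 z 0.017
orange 67 grip c [ 0.443  -0.1248] body c [ 0.4432 -0.124 ] [0.099 0.024] yaw 5.2 z 0.016
yellow 56 grip c [ 0.4512 -0.0316] body c [ 0.4514 -0.0316] [0.082 0.024] yaw 5.2 z 0.016
green 88 grip c [ 0.4486 -0.3239] body c [ 0.4443 -0.3427] [0.071 0.14 ] yaw -2.2 z 0.017
black 73 grip c [ 0.4463 -0.2259] body c [ 0.4471 -0.2256] [0.156 0.021] yaw 16.1 z 0.016
c7
red 31 grip c [ 0.4358 -0.3618] body c [ 0.4318 -0.362 ] [0.02  0.125] yaw -11.8 z 0.02
orange 24 grip c [ 0.4447 -0.1243] body c [ 0.4435 -0.1251] [0.021 0.105] yaw -3.2 z 0.019
yellow 30 grip c [ 0.4561 -0.0307] body c [ 0.4515 -0.0325] [0.087 0.022] yaw 5.5 z 0.019
green 31
[... 664 characters left out ...]
]
  clip 31 [269. 135.] [ 0.6119 -0.1486  0.0487]
  clip 31 [232. 144.] [ 0.6632 -0.1335  0.048 ]
  clip 27 [269. 145.] [ 0.6117 -0.1345  0.0486]
  clip 31 [233. 168.] [ 0.6624 -0.1     0.0483]
  clip 31 [269. 169.] [ 0.6113 -0.1014  0.0469]
  clip 29 [233. 178.] [ 0.6621 -0.0857  0.0478]
  clip 26 [269. 180.] [ 0.6108 -0.0865  0.0487]
  clip 35 [234. 200.] [ 0.6617 -0.0524  0.0467]
  clip 34 [269. 201.] [ 0.6098 -0.0536  0.0466]
  clip 32 [235. 209.] [ 0.6611 -0.0378  0.0475]
  clip 25 [269. 211.] [ 0.6097 -0.0391  0.0483]
blue [0.634  0.0017] [0.0933 0.024 ] 1.0859849452972412
grey [ 0.6407 -0.2859] [0.0942 0.0241] 2.9313056468963623
base [ 0.6383 -0.1413] [0.0956 0.3138] 1.163816213607788
```

```bash
python3 - <<'E'
from h import *
print(sense()["joints"].round(1))
E
```

```text
[  7.8  11.7  -5.5  -0.  -72.9  -3.8]
```

```bash
python3 -m crank '[[0.015,-0.025,0,0.12],[0.015,-0.025,0,0.12],[0.015,-0.025,0,0.12],[0,0,0,0.12],[0,0,0,0.12]]' 0.04
python3 -m crank '[[0,0,0,0.12],[0,0,0,0.12],[0,0,0,0.12],[0,0,0,0.12],[0,0,0,0.12]]'
python3 -m crank '[[0,0,0.02,0.12],[0,0,0.02,0.03],[0,0,0,0],[0,0,0,0]]'
python3 - <<'E'
from pm import *
plan([.449,-.221,.2],107);print(sense()["joints"].round(0))
c=shot("wrist","w8");pest(c)
E
```

```text
time_s: 16.63
tcp_pos: [0.4852, -0.1607, 0.2832]
ee_rot: [[-0.859, 0.512, -0.0], [0.512, 0.859, -0.0], [0.0, -0.0, -1.0]]
wrist_force: [0.9, -0.2, 1.2]
gripper_width: 0.521
time_s: 17.05
tcp_pos: [0.4861, -0.1596, 0.2829]
ee_rot: [[-0.422, 0.907, -0.001], [0.907, 0.422, 0.0], [0.0, -0.0, -1.0]]
wrist_force: [1.0, 0.2, 0.5]
gripper_width: 0.461
time_s: 17.38
tcp_pos: [0.4854, -0.1599, 0.2426]
ee_rot: [[-0.288, 0.958, -0.003], [0.958, 0.288, -0.0], [0.0, -0.003, -1.0]]
wrist_force: [-0.7, -0.9, 0.3]
gripper_width: 0.46
tcp [ 0.4854 -0.1599  0.2426] yaw 106.8 d_tool [-0.048  -0.0524  0.0427] j6 -73 t 17.4 dyaw 0.2 -> toolz turn -0.0042 rad
[ -0.  10. -13.   0. -67. -73.]
red 470 grip c [ 0.4333 -0.3582] body c [ 0.4336 -0.3587] [0.021 0.118] yaw -14.1 z 0.02
orange 351 grip c [ 0.4441 -0.1215] body c [ 0.445  -0.1212] [0.1  0.02] yaw 1.3 z 0.02
yellow 358 grip c [ 0.4527 -0.0284] body c [ 0.4531 -0.0276] [0.081 0.021] yaw 10.6 z 0.02
green 425 grip c [ 0.4499 -0.319 ] body c [ 0.4503 -0.3193] [0.135 0.021] yaw 9.0 z 0.02
black 355 grip c [ 0.4477 -0.2213] body c [ 0.449  -0.2214] [0.153 0.02 ] yaw 16.4 z 0.02
```

View pics/w8.png

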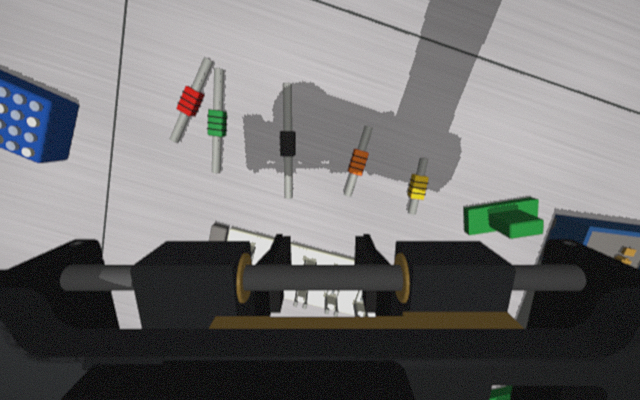

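Wrist fixes agree within 0.5 mm across an 80° change of yaw, so I trust them for both pestles and rail. I'm grasping black first.

```bash
python3 -m crank '[[-0.0121,-0.0131,0.03,0],[-0.0121,-0.0131,0.03,0],[-0.0121,-0.0131,0.03,0],[-0.0121,-0.0131,0.03,0],[0,0,0.03,0]]'
python3 -m crank '[[0,0,0.02,0],[0,0,0.02,0],[0,0,0,0],[0,0,0,0]]'
python3 - <<'E'
from h import *
plan([.449,-.2214,.005],106.6)
E
```

```text
time_s: 17.85
tcp_pos: [0.4492, -0.2236, 0.0937]
ee_rot: [[-0.285, 0.958, 0.003], [0.958, 0.285, -0.001], [-0.002, 0.003, -1.0]]
wrist_force: [0.3, 0.1, -0.7]
gripper_width: 0.461
time_s: 18.18
tcp_pos: [0.4499, -0.2221, 0.0537]
ee_rot: [[-0.287, 0.958, -0.0], [0.958, 0.287, -0.001], [-0.0, -0.0, -1.0]]
wrist_force: [0.3, 0.4, -0.1]
gripper_width: 0.46
tcp [ 0.4499 -0.2221  0.0537] yaw 106.7 d_tool [ 0.0009 -0.0007  0.0487] j6 -66 t 18.2 dyaw -0.1 -> toolz turn 0.0015 rad
```

```bash
python3 -m crank '[[0.001,-0.0007,0.02,0],[0,0,0.018,0],[0,0,0.01,0],[0,0,0,0],[0,0,0,0]]'
python3 -m crank '[[0,0,0,0],[0,0,0,0],[0,0,0,0],[0,0,0,0],[0,0,0,0]]' 0.0
python3 -m crank '[[0,0,0,0],[0,0,0,0],[0,0,0,0]]'
```

```text
time_s: 18.6
tcp_pos: [0.4497, -0.2214, 0.0068]
ee_rot: [[-0.287, 0.958, 0.003], [0.958, 0.287, -0.001], [-0.002, 0.002, -1.0]]
wrist_force: [0.4, 1.0, 0.8]
gripper_width: 0.461
time_s: 19.02
tcp_pos: [0.4485, -0.2213, 0.006]
ee_rot: [[-0.286, 0.958, 0.001], [0.958, 0.286, -0.0], [-0.001, 0.001, -1.0]]
wrist_force: [0.0, 1.0, 4.1]
gripper_width: 0.225
time_s: 19.27
tcp_pos: [0.4485, -0.2213, 0.006]
ee_rot: [[-0.286, 0.958, 0.001], [0.958, 0.286, -0.0], [-0.001, 0.001, -1.0]]
wrist_force: [-0.2, 1.4, 5.7]
gripper_width: 0.227
```

```bash
python3 -m crank '[[0,0,-0.015,0],[0,0,-0.03,0],[0,0,-0.04,0],[0,0,-0.025,0.09],[0,0,0,0.09]]'
python3 -m crank '[[0,0,0,0.09],[0,0,0,0],[0,0,0,0]]'
python3 - <<'E'
from h import *
plan([.6356,-.0457,.1],91.2);print(sense()["gripper_width"],sense()["wrist_force"])
E
```

```text
time_s: 19.68
tcp_pos: [0.4515, -0.2221, 0.1207]
ee_rot: [[-0.107, 0.994, 0.011], [0.994, 0.107, -0.003], [-0.004, 0.011, -1.0]]
wrist_force: [0.8, 0.0, -1.1]
gripper_width: 0.224
time_s: 19.93
tcp_pos: [0.4474, -0.2211, 0.1148]
ee_rot: [[-0.022, 1.0, -0.001], [1.0, 0.022, 0.0], [0.0, -0.001, -1.0]]
wrist_force: [-1.2, -0.6, -1.5]
gripper_width: 0.229
tcp [ 0.4474 -0.2211  0.1148] yaw 91.3 d_tool [0.1712 0.192  0.0147] j6 -81 t 19.9 dyaw -0.1 -> toolz turn 0.0009 rad
0.2285588715876798 [-1.21709933 -0.63733897 -1.49744129]
```

```bash
python3 -m crank '[[0.02,0.022,0,0],[0.026,0.029,0,0],[0.026,0.029,0,0],[0.026,0.029,0,0],[0.026,0.029,0,0]]'
python3 -m crank '[[0.026,0.029,0,0],[0.0212,0.025,0,0],[0,0,0,0],[0,0,0,0],[0,0,0,0]]'
python3 - <<'E'
from h import *
plan([.6356,-.0457,.1],91.2);print(sense()["gripper_width"],sense()["wrist_force"])
shot("wrist","w9")
E
```

```text
time_s: 20.35
tcp_pos: [0.5841, -0.0932, 0.1144]
ee_rot: [[-0.022, 1.0, -0.002], [1.0, 0.022, -0.0], [-0.0, -0.002, -1.0]]
wrist_force: [0.5, -1.8, -1.8]
gripper_width: 0.229
time_s: 20.77
tcp_pos: [0.6355, -0.0463, 0.1138]
ee_rot: [[-0.021, 1.0, -0.003], [1.0, 0.021, -0.0], [-0.0, -0.003, -1.0]]
wrist_force: [0.2, -0.4, -1.1]
gripper_width: 0.226
tcp [ 0.6355 -0.0463  0.1138] yaw 91.2 d_tool [0.0006 0.0001 0.0138] j6 -99 t 20.8 dyaw -0.0 -> toolz turn 0.0001 rad
0.22559794628724228 [ 0.20227066 -0.35896311 -1.11760947]
```

View pics/w9.png

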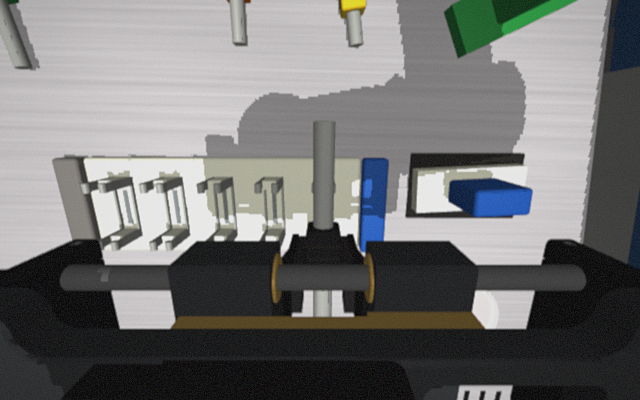

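```bash
python3 - <<'E'
from h import *
c=load("w9.npz");P=cloud(c)
m=np.zeros((400,640),bool);m[122:215,312:336]=1
m&=(P[...,2]>.09)&(P[...,2]<.14);q=P[m];
for a,b in [(.555,.565),(.565,.58),(.58,.60),(.6,.62)]:
    k=(q[:,0]>a)&(q[:,0]<b);print(a,k.sum(),q[k].mean(0).round(4) if k.any() else "", np.percentile(q[k][:,2],95).round(4) if k.any() else "")
print(q[:,0].min())
reg=np.zeros((400,640),bool);reg[165:250,75:300]=1
for mm,st,ce in comps(reg&(P[...,2]>.040)&(P[...,2]<.056),8): print(st[4],ce.round(0),P[mm].mean(0).round(4))
E
```

```text
0.555 261 [ 0.562  -0.0473  0.1227] 0.1247
0.565 621 [ 0.5724 -0.0471  0.1227] 0.1247
0.58 752 [ 0.5898 -0.0469  0.1225] 0.1245
0.6 358 [ 0.6051 -0.0467  0.1223] 0.1243
0.5590005562256182
113 [ 86. 188.] [ 0.6146 -0.2441  0.0472]
139 [105. 188.] [ 0.6144 -0.2295  0.0464]
91 [143. 188.] [ 0.6134 -0.1961  0.0481]
117 [161. 188.] [ 0.6133 -0.1818  0.0468]
82 [200. 188.] [ 0.6125 -0.1484  0.0485]
99 [218. 188.] [ 0.6121 -0.1341  0.0473]
80 [258. 188.] [ 0.6114 -0.1007  0.0484]
85 [275. 188.] [ 0.6113 -0.0867  0.048 ]
49 [102. 244.] [ 0.6659 -0.2426  0.0449]
116 [117. 244.] [ 0.6658 -0.2285  0.0461]
78 [153. 245.] [ 0.6645 -0.1953  0.0476]
99 [170. 244.] [ 0.6646 -0.1808  0.0464]
14 [280. 243.] [ 0.6617 -0.0839  0.0445]
```

```bash
python3 -m crank '[[0.0006,0,0.025,0],[0,0,0.02,0],[0,0,0.01,0],[0,0,0,0],[0,0,0,0]]'
python3 -m crank '[[0,0,0.004,0],[0,0,0.003,0],[0,0,0.003,0],[0,0,0,0],[0,0,0,0]]'
python3 - <<'E'
from h import *
plan([.6357,-.0457,.035],91.2);print(sense()["gripper_width"],sense()["wrist_force"])
E
```

```text
time_s: 21.23
tcp_pos: [0.6362, -0.0465, 0.0604]
ee_rot: [[-0.02, 1.0, -0.001], [1.0, 0.02, -0.001], [-0.001, -0.001, -1.0]]
wrist_force: [0.0, 0.4, 0.1]
gripper_width: 0.222
time_s: 21.65
tcp_pos: [0.6366, -0.0456, 0.0504]
ee_rot: [[-0.02, 1.0, 0.0], [1.0, 0.02, -0.0], [-0.0, 0.0, -1.0]]
wrist_force: [0.2, 1.1, -0.6]
gripper_width: 0.226
tcp [ 0.6366 -0.0456  0.0504] yaw 91.1 d_tool [-0.0001 -0.0009  0.0154] j6 -99 t 21.6 dyaw 0.1 -> toolz turn -0.0010 rad
0.22593591538475777 [ 0.21910618  1.08165316 -0.56232262]
```

```bash
python3 -m crank '[[0,0,0.003,0],[0,0,0.002,0],[0,0,0.002,0],[0,0,0.002,0],[0,0,0,0]]'
python3 -m crank '[[0,0,0.002,0],[0,0,0.002,0],[0,0,0,0],[0,0,0,0]]'
```

```text
time_s: 22.07
tcp_pos: [0.6384, -0.0456, 0.0432]
ee_rot: [[-0.022, 1.0, 0.004], [1.0, 0.022, -0.0], [-0.001, 0.004, -1.0]]
wrist_force: [0.6, -0.2, 4.4]
gripper_width: 0.227
time_s: 22.4
tcp_pos: [0.6357, -0.0456, 0.0362]
ee_rot: [[-0.019, 1.0, -0.002], [1.0, 0.019, 0.0], [0.0, -0.002, -1.0]]
wrist_force: [-0.4, -0.2, -1.7]
gripper_width: 0.223
```

```bash
python3 -m crank '[[0,0,0.002,0],[0,0,0,0],[0,0,0,0]]'
python3 - <<'E'
from h import *
print(sense()["wrist_force"],sense()["tcp_pos"])
c=shot("wrist","w10");P=cloud(c)
m=(P[...,1]>-.056)&(P[...,1]<-.036)&(P[...,0]>.555)&(P[...,0]<.59)&(P[...,2]>.02)&(P[...,2]<.07)
print(m.sum(),P[m].mean(0),np.percentile(P[m][:,2],95))
E
```

```text
time_s: 22.65
tcp_pos: [0.636, -0.0456, 0.0359]
ee_rot: [[-0.02, 1.0, -0.001], [1.0, 0.02, -0.0], [-0.0, -0.001, -1.0]]
wrist_force: [-2.7, 0.7, 5.0]
gripper_width: 0.224
[-2.7057298   0.73257856  4.99005357] [ 0.63598419 -0.04564751  0.03593444]
1260 [ 0.57421107 -0.04639797  0.04458397] 0.046549030148561085
```

Black is seated: shaft top at 46.5 mm puts the axis at about 40.5 mm. Releasing, then green.

```bash
python3 -m crank '[[0,0,0,0],[0,0,0,0],[0,0,0,0],[0,0,0,0],[0,0,0,0]]' 0.036
python3 -m crank '[[0,0,-0.02,0],[0,0,-0.03,0],[0,0,-0.04,0],[-0.02,-0.02,-0.04,0],[-0.03,-0.027,-0.02,0]]'
python3 -m crank '[[-0.031,-0.025,0,0],[-0.031,-0.025,0,0],[-0.031,-0.025,0,0],[-0.031,-0.025,0,0],[-0.031,-0.025,0,0]]'
python3 - <<'E'
from pm import *
plan([.45,-.319,.1],99.2);print(sense()["gripper_width"])
c=shot("wrist","w11");pest(c)
E
```

```text
time_s: 23.12
tcp_pos: [0.6365, -0.0456, 0.035]
ee_rot: [[-0.02, 1.0, -0.0], [1.0, 0.02, -0.0], [-0.0, -0.0, -1.0]]
wrist_force: [0.5, -0.4, -0.9]
gripper_width: 0.402
time_s: 23.53
tcp_pos: [0.5988, -0.0902, 0.1822]
ee_rot: [[-0.024, 1.0, 0.008], [1.0, 0.024, -0.001], [-0.001, 0.008, -1.0]]
wrist_force: [1.2, -0.3, 0.9]
gripper_width: 0.408
time_s: 23.95
tcp_pos: [0.4721, -0.2498, 0.1779]
ee_rot: [[-0.02, 1.0, 0.0], [1.0, 0.02, -0.0], [-0.0, 0.0, -1.0]]
wrist_force: [-0.2, -0.8, 0.3]
gripper_width: 0.41
tcp [ 0.4721 -0.2498  0.1779] yaw 91.2 d_tool [-0.0688 -0.0236  0.0779] j6 -78 t 23.9 dyaw 8.0 -> toolz turn -0.1402 rad
0.4103223361305305
red 507 grip c [ 0.4328 -0.3582] body c [ 0.4337 -0.3588] [0.021 0.118] yaw -13.2 z 0.02
orange 570 grip c [ 0.4443 -0.1219] body c [ 0.4453 -0.1217] [0.1   0.021] yaw 4.6 z 0.02
yellow 612 grip c [ 0.4527 -0.0283] body c [ 0.4532 -0.0281] [0.082 0.021] yaw 7.6 z 0.02
green 496 grip c [ 0.4495 -0.3192] body c [ 0.4506 -0.3196] [0.136 0.021] yaw 10.4 z 0.02
black none
```

View pics/w11.png

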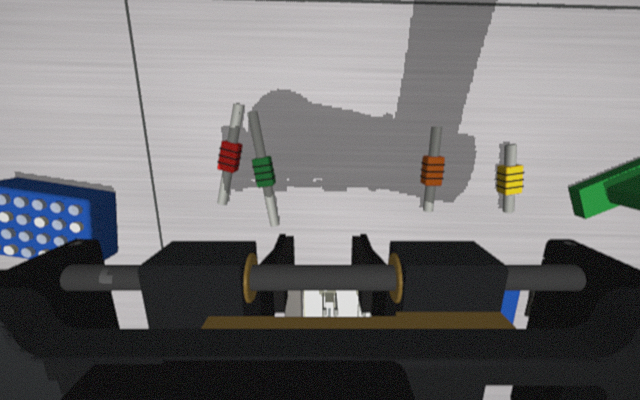

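```bash
python3 -m crank '[[-0.022,-0.007,0.02,0],[-0.022,-0.007,0.03,0],[-0.0215,-0.0058,0.03,0],[0,0,0,-0.073],[0,0,0,-0.072]]' 0.030
python3 -m crank '[[0,0,0.01,0],[0,0,0,0],[0,0,0,0]]'
python3 - <<'E'
from pm import *
plan([.4537,-.3157,.008],99.5);print(sense()["gripper_width"])
E
```

```text
time_s: 24.42
tcp_pos: [0.4531, -0.3152, 0.0952]
ee_rot: [[-0.165, 0.986, -0.005], [0.986, 0.165, 0.002], [0.003, -0.005, -1.0]]
wrist_force: [0.3, 0.1, 0.3]
gripper_width: 0.344
time_s: 24.67
tcp_pos: [0.4547, -0.3142, 0.0871]
ee_rot: [[-0.163, 0.987, -0.001], [0.987, 0.163, 0.001], [0.001, -0.001, -1.0]]
wrist_force: [-0.4, -0.6, 0.4]
gripper_width: 0.347
tcp [ 0.4547 -0.3142  0.0871] yaw 99.4 d_tool [-0.0014 -0.0012  0.0791] j6 -63 t 24.7 dyaw 0.1 -> toolz turn -0.0024 rad
0.3472805089867869
```

```bash
python3 -m crank '[[-0.0014,-0.001,0.025,0],[0,0,0.025,0],[0,0,0.02,0],[0,0,0.008,0],[0,0,0,0]]'
python3 -m crank '[[0,0,0,0],[0,0,0,0]]'
python3 - <<'E'
from pm import *
plan([.4537,-.3157,.008],99.5);print(sense()["wrist_force"])
E
```

```text
time_s: 25.08
tcp_pos: [0.4533, -0.3154, 0.0082]
ee_rot: [[-0.164, 0.987, -0.004], [0.987, 0.164, 0.001], [0.002, -0.003, -1.0]]
wrist_force: [0.5, 0.4, 0.3]
gripper_width: 0.344
time_s: 25.25
tcp_pos: [0.4555, -0.3164, 0.0112]
ee_rot: [[-0.164, 0.986, 0.003], [0.986, 0.164, -0.001], [-0.002, 0.002, -1.0]]
wrist_force: [0.5, -0.4, 1.4]
gripper_width: 0.343
tcp [ 0.4555 -0.3164  0.0112] yaw 99.5 d_tool [ 0.001  -0.0017  0.0032] j6 -63 t 25.2 dyaw 0.0 -> toolz turn -0.0007 rad
[ 0.47077066 -0.41763977  1.41915231]
```

```bash
python3 -m crank '[[0.0005,-0.001,0.003,0],[0,0,0,0],[0,0,0,0]]'
python3 -m crank '[[0,0,0,0],[0,0,0,0],[0,0,0,0],[0,0,0,0],[0,0,0,0]]' 0.0
python3 -m crank '[[0,0,-0.015,0],[0,0,-0.03,0],[0,0,-0.04,0],[0,0,-0.025,0.07],[0,0,0,0.073]]'
python3 - <<'E'
from pm import *
plan([.6366,-.0934,.115],91.2);print(sense()["gripper_width"])
E
```

```text
time_s: 25.5
tcp_pos: [0.4535, -0.3158, 0.0074]
ee_rot: [[-0.164, 0.986, 0.001], [0.986, 0.164, -0.0], [-0.001, 0.001, -1.0]]
wrist_force: [-0.2, 0.1, 0.2]
gripper_width: 0.344
time_s: 25.92
tcp_pos: [0.4537, -0.316, 0.0072]
ee_rot: [[-0.164, 0.986, 0.001], [0.986, 0.164, -0.001], [-0.001, 0.001, -1.0]]
wrist_force: [-0.1, -0.3, 2.4]
gripper_width: 0.229
time_s: 26.33
tcp_pos: [0.4565, -0.3172, 0.1226]
ee_rot: [[-0.02, 1.0, 0.01], [1.0, 0.02, -0.005], [-0.005, 0.01, -1.0]]
wrist_force: [-0.2, -0.3, -0.6]
gripper_width: 0.225
tcp [ 0.4565 -0.3172  0.1226] yaw 91.1 d_tool [0.2202 0.1844 0.0084] j6 -71 t 26.3 dyaw 0.1 -> toolz turn -0.0013 rad
0.22521434601523502
```

```bash
python3 -m crank '[[0.02,0.017,0,0],[0.03,0.0255,0,0],[0.03,0.0255,0,0],[0.03,0.0255,0,0],[0.03,0.0255,0,0]]'
python3 -m crank '[[0.03,0.0255,0,0],[0.03,0.0255,0,0],[0.019,0.017,0,0],[0,0,0,0],[0,0,0,0]]'
cat > held.py <<'E'
from h import *
import sys
def held(name,tx,ty,L):
    s=sense();plan([tx,ty,.115],91.2);p=s["tcp_pos"];c=shot("wrist",name);P=cloud(c)
    m=(np.abs(P[...,1]-p[1])<.015)&(P[...,0]<p[0]-.022)&(P[...,0]>p[0]-.1)&(np.abs(P[...,2]-p[2])<.02)
    q=P[m];f=np.polyfit(q[:,0],q[:,1],1)
    tip=np.percentile(q[:,0],.5);print("w",s["gripper_width"].round(3),"shaft n",len(q),"tip x",tip.round(4),"centre x",(tip+L/2).round(4),"y at target x",np.polyval(f,tx).round(4),"shaft yaw",np.degrees(np.arctan(f[0])).round(2))
    for a in (tip+.003,p[0]-.035):
        k=np.abs(q[:,0]-a-.005)<.007;print("  top z",np.percentile(q[k][:,2],90).round(4) if k.any() else None)
    print("  need dx_world",(tx-tip-L/2).round(4),"dy_world",(ty-np.polyval(f,tx)).round(4),"axis above tcp",(np.percentile(q[:,2],90)-.0055-p[2]).round(4))
E
python3 - <<'E'
from held import *
held("w12",.6366,-.0934,.136)
E
```

```text
time_s: 26.75
tcp_pos: [0.5693, -0.1715, 0.1162]
ee_rot: [[-0.021, 1.0, -0.002], [1.0, 0.021, 0.001], [0.001, -0.002, -1.0]]
wrist_force: [1.0, -0.2, -0.8]
gripper_width: 0.23
time_s: 27.17
tcp_pos: [0.6352, -0.0912, 0.1154]
ee_rot: [[-0.024, 1.0, -0.003], [1.0, 0.024, 0.0], [0.0, -0.003, -1.0]]
wrist_force: [-0.3, -0.1, -1.4]
gripper_width: 0.224
tcp [ 0.6352 -0.0912  0.1154] yaw 91.4 d_tool [-0.0022  0.0014  0.0004] j6 -95 t 27.2 dyaw -0.2 -> toolz turn 0.0028 radTraceback (most recent call last):
  File "<stdin>", line 2, in <module>
  File "held.py", line 7, in held
    tip=np.percentile(q[:,0],.5);print("w",s["gripper_width"].round(3),"shaft n",len(q),"tip x",tip.round(4),"centre x",(tip+L/2).round(4),"y at target x",np.polyval(f,tx).round(4),"shaft yaw",np.degrees(np.arctan(f[0])).round(2))
                                           ^^^^^^^^^^^^^^^^^^^^^^^^
AttributeError: 'float' object has no attribute 'round'
```

View pics/w12.png

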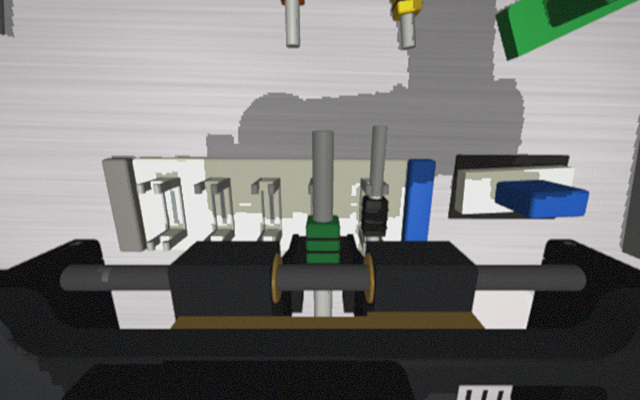

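Black sits in place 1 at (375,205), and green is held over place 2 at (323,175).

```bash
sed -i 's/s\["gripper_width"\].round(3)/round(float(s["gripper_width"]),3)/' held.py; python3 - <<'E'
from held import *
held("w13",.6366,-.0934,.136)
E
```

```text
tcp [ 0.6345 -0.0923  0.1156] yaw 91.3 d_tool [-0.0011  0.0021  0.0006] j6 -95 t 27.2 dyaw -0.1 -> toolz turn 0.0014 rad
w 0.227 shaft n 1844 tip x 0.5627 centre x 0.6307 y at target x -0.0923 shaft yaw 1.28
  top z 0.125
  top z 0.1246
  need dx_world 0.0059 dy_world -0.0011 axis above tcp 0.0037
```

```bash
python3 -m crank '[[-0.001,0.006,0.025,0],[0,0,0.025,0],[0,0,0.01,0],[0,0,0.004,0],[0,0,0,0]]'
python3 -m crank '[[0,0,0,0],[0,0,0,0],[0,0,0,0]]'
```

```text
time_s: 27.68
tcp_pos: [0.6404, -0.0945, 0.0521]
ee_rot: [[-0.021, 1.0, -0.002], [1.0, 0.021, -0.0], [-0.0, -0.002, -1.0]]
wrist_force: [0.4, -1.1, -1.4]
gripper_width: 0.222
time_s: 27.93
tcp_pos: [0.6423, -0.0937, 0.0543]
ee_rot: [[-0.022, 1.0, 0.003], [1.0, 0.022, 0.0], [-0.0, 0.003, -1.0]]
wrist_force: [-0.0, -0.6, -1.9]
gripper_width: 0.226
```

```bash
python3 -m crank '[[0,0,0.004,0],[0,0,0.002,0],[0,0,0.002,0],[0,0,0.002,0],[0,0,0,0]]'
python3 -m crank '[[0,0,0.002,0],[0,0,0.002,0],[0,0,0.002,0],[0,0,0,0],[0,0,0,0]]'
```

```text
time_s: 28.35
tcp_pos: [0.6431, -0.0936, 0.045]
ee_rot: [[-0.023, 1.0, 0.004], [1.0, 0.023, -0.001], [-0.001, 0.004, -1.0]]
wrist_force: [-0.4, -0.5, 5.0]
gripper_width: 0.226
time_s: 28.77
tcp_pos: [0.6419, -0.0935, 0.0371]
ee_rot: [[-0.022, 1.0, 0.001], [1.0, 0.022, -0.0], [-0.0, 0.001, -1.0]]
wrist_force: [-0.7, 0.7, 3.8]
gripper_width: 0.225
```

```bash
python3 -m crank '[[0,0,0.002,0],[0,0,0,0],[0,0,0,0]]'
cat > seat.py <<'E'
from h import *
def seat(name,px,py,L):
    s=sense();print(s["wrist_force"].round(1),s["tcp_pos"].round(4));c=shot("wrist",name);P=cloud(c)
    m=(np.abs(P[...,1]-py-.0015)<.01)&(P[...,0]>px-L/2-.01)&(P[...,0]<px-.034)&(P[...,2]>.03)&(P[...,2]<.07)
    q=P[m];print(len(q),"tip",float(np.percentile(q[:,0],.5)) if len(q) else 0)
    for a in (px-L/2+.006,px-.04):
        k=np.abs(q[:,0]-a)<.006
        if k.any(): print("  x",round(a,3),"top z",np.percentile(q[k][:,2],90).round(4),"y",np.median(q[k][:,1]).round(4))
E
python3 - <<'E'
from seat import *
seat("w14",.6366,-.0934,.136)
E
```

```text
time_s: 29.02
tcp_pos: [0.6419, -0.0935, 0.037]
ee_rot: [[-0.023, 1.0, 0.001], [1.0, 0.023, -0.001], [-0.001, 0.001, -1.0]]
wrist_force: [-2.7, 1.9, 11.1]
gripper_width: 0.227
[-2.7  1.9 11.1] [ 0.6419 -0.0935  0.037 ]
1270 tip 0.5700957000299122
  x 0.575 top z 0.0461 y -0.0949
  x 0.597 top z 0.046 y -0.0944
```

Green is seated. Next is red.

```bash
python3 -m crank '[[0,0,-0.001,0],[0,0,0,0],[0,0,0,0],[0,0,0,0],[0,0,0,0]]' 0.036
python3 -m crank '[[0,0,-0.02,0],[0,0,-0.03,0],[0,0,-0.04,0],[-0.02,-0.015,-0.04,0],[-0.03,-0.025,-0.02,0]]'
python3 -m crank '[[-0.033,-0.025,0,0],[-0.033,-0.025,0,0],[-0.033,-0.025,0,0],[-0.033,-0.025,0,0],[-0.02,-0.02,0,0]]' 0.04
python3 - <<'E'
from pm import *
plan([.4335,-.3587,.1],76.4);print(sense()["gripper_width"])
c=shot("wrist","w15");pest(c)
E
```

```text
time_s: 29.48
tcp_pos: [0.641, -0.0937, 0.035]
ee_rot: [[-0.022, 1.0, -0.001], [1.0, 0.022, -0.0], [-0.0, -0.001, -1.0]]
wrist_force: [-0.3, 0.2, 0.8]
gripper_width: 0.403
time_s: 29.9
tcp_pos: [0.6089, -0.1396, 0.1844]
ee_rot: [[-0.026, 1.0, 0.008], [1.0, 0.026, -0.001], [-0.002, 0.008, -1.0]]
wrist_force: [0.3, -0.7, 0.9]
gripper_width: 0.412
time_s: 30.32
tcp_pos: [0.4867, -0.2974, 0.1799]
ee_rot: [[-0.02, 1.0, -0.001], [1.0, 0.02, -0.0], [-0.0, -0.001, -1.0]]
wrist_force: [1.0, 0.7, -0.0]
gripper_width: 0.46
tcp [ 0.4867 -0.2974  0.1799] yaw 91.2 d_tool [-0.0603 -0.0543  0.08  ] j6 -74 t 30.3 dyaw -14.8 -> toolz turn 0.2575 rad
0.4596332211909154
red 511 grip c [ 0.4328 -0.3585] body c [ 0.4336 -0.3589] [0.02  0.118] yaw -13.6 z 0.02
orange 602 grip c [ 0.444  -0.1222] body c [ 0.4453 -0.1216] [0.099 0.021] yaw 0.1 z 0.02
yellow 661 grip c [ 0.4529 -0.0286] body c [ 0.4535 -0.0279] [0.082 0.023] yaw 10.3 z 0.02
green none
black none
```

View pics/w15.png

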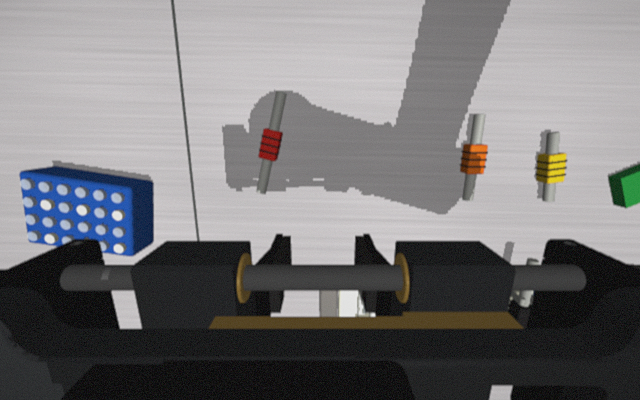

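```bash
python3 -m crank '[[-0.02,-0.018,0.02,0],[-0.02,-0.018,0.03,0],[-0.02,-0.018,0.03,0.08],[0,0,0.02,0.09],[0,0,0,0.09]]'
python3 -m crank '[[0,0,0.02,0],[0,0,0,0],[0,0,0,0]]'
python3 - <<'E'
from pm import *
plan([.4336,-.3588,.008],76.4)
E
```

```text
time_s: 30.78
tcp_pos: [0.4317, -0.3556, 0.075]
ee_rot: [[0.244, 0.97, -0.009], [0.97, -0.244, 0.005], [0.003, -0.01, -1.0]]
wrist_force: [0.1, 1.1, -0.6]
gripper_width: 0.459
time_s: 31.03
tcp_pos: [0.4353, -0.356, 0.0591]
ee_rot: [[0.236, 0.972, -0.003], [0.972, -0.236, 0.001], [0.001, -0.003, -1.0]]
wrist_force: [0.0, -0.1, 0.2]
gripper_width: 0.459
tcp [ 0.4353 -0.356   0.0591] yaw 76.4 d_tool [-0.0032 -0.0009  0.0512] j6 -81 t 31.0 dyaw 0.0 -> toolz turn -0.0006 rad
```

```bash
python3 -m crank '[[-0.003,-0.0005,0.02,0],[0,0,0.02,0],[0,0,0.01,0],[0,0,0,0],[0,0,0,0]]'
python3 -m crank '[[0,0,0.001,0],[0,0,0,0],[0,0,0,0],[0,0,0,0],[0,0,0,0]]' 0.0
python3 -m crank '[[0,0,0,0],[0,0,0,0],[0,0,0,0]]'
```

```text
time_s: 31.45
tcp_pos: [0.4353, -0.3592, 0.0105]
ee_rot: [[0.235, 0.972, -0.0], [0.972, -0.235, -0.0], [-0.0, -0.0, -1.0]]
wrist_force: [0.8, 0.2, 0.1]
gripper_width: 0.461
time_s: 31.87
tcp_pos: [0.4354, -0.3593, 0.0098]
ee_rot: [[0.236, 0.972, 0.001], [0.972, -0.236, -0.001], [-0.0, 0.001, -1.0]]
wrist_force: [-1.1, 0.1, 2.6]
gripper_width: 0.225
time_s: 32.12
tcp_pos: [0.4353, -0.3593, 0.0098]
ee_rot: [[0.236, 0.972, 0.001], [0.972, -0.236, -0.001], [-0.0, 0.001, -1.0]]
wrist_force: [-0.7, 1.2, 5.3]
gripper_width: 0.232
```

```bash
python3 -m crank '[[0,0,-0.015,0],[0,0,-0.03,0],[0,0,-0.04,-0.08],[0,0,-0.02,-0.09],[0,0,0,-0.088]]'
python3 -m crank '[[0.02,0.019,0,0],[0.0265,0.0256,0,0],[0.0265,0.0256,0,0],[0.0265,0.0256,0,0],[0.0265,0.0256,0,0]]'
python3 -m crank '[[0.0265,0.0256,0,0],[0.0265,0.0256,0,0],[0.0265,0.0256,0,0],[0.0085,0.009,0,0],[0,0,0,0]]'
python3 -m crank '[[0,0,0,0],[0,0,0,0]]'
python3 - <<'E'
from held import *
held("w16",.6377,-.1411,.118)
E
```

```text
time_s: 32.53
tcp_pos: [0.4377, -0.3607, 0.1192]
ee_rot: [[-0.025, 1.0, 0.009], [1.0, 0.025, -0.005], [-0.005, 0.009, -1.0]]
wrist_force: [1.0, 0.2, -0.3]
gripper_width: 0.23
time_s: 32.95
tcp_pos: [0.5541, -0.2293, 0.1134]
ee_rot: [[-0.019, 1.0, -0.001], [1.0, 0.019, 0.001], [0.001, -0.001, -1.0]]
wrist_force: [1.1, -0.8, -1.5]
gripper_width: 0.224
time_s: 33.37
tcp_pos: [0.6396, -0.1384, 0.1127]
ee_rot: [[-0.023, 1.0, -0.001], [1.0, 0.023, 0.0], [0.0, -0.001, -1.0]]
wrist_force: [0.2, -0.7, -1.1]
gripper_width: 0.227
time_s: 33.53
tcp_pos: [0.6366, -0.1416, 0.1133]
ee_rot: [[-0.019, 1.0, -0.002], [1.0, 0.019, 0.0], [0.0, -0.002, -1.0]]
wrist_force: [0.4, 0.3, -1.1]
gripper_width: 0.225
tcp [ 0.6366 -0.1416  0.1133] yaw 91.1 d_tool [ 0.0005  0.0011 -0.0017] j6 -91 t 33.5 dyaw 0.1 -> toolz turn -0.0020 rad
w 0.225 shaft n 1363 tip x 0.5756 centre x 0.6346 y at target x -0.1417 shaft yaw 0.94
  top z 0.12
  top z 0.1198
  need dx_world 0.0031 dy_world 0.0006 axis above tcp 0.001
```

```bash
python3 -m crank '[[0.0006,0.003,0.025,0],[0,0,0.02,0],[0,0,0.01,0],[0,0,0.003,0],[0,0,0,0]]'
python3 -m crank '[[0,0,0.003,0],[0,0,0.002,0],[0,0,0.002,0],[0,0,0.002,0],[0,0,0,0]]'
python3 -m crank '[[0,0,0.002,0],[0,0,0.002,0],[0,0,0.002,0],[0,0,0,0],[0,0,0,0]]'
```

```text
time_s: 34.0
tcp_pos: [0.64, -0.1412, 0.0555]
ee_rot: [[-0.019, 1.0, -0.002], [1.0, 0.019, -0.0], [-0.0, -0.002, -1.0]]
wrist_force: [-0.1, -0.0, -1.1]
gripper_width: 0.226
time_s: 34.42
tcp_pos: [0.6425, -0.1412, 0.05]
ee_rot: [[-0.021, 1.0, 0.004], [1.0, 0.021, -0.002], [-0.002, 0.004, -1.0]]
wrist_force: [-0.4, -2.4, 5.6]
gripper_width: 0.225
time_s: 34.83
tcp_pos: [0.6413, -0.1412, 0.0411]
ee_rot: [[-0.02, 1.0, 0.001], [1.0, 0.02, -0.001], [-0.001, 0.001, -1.0]]
wrist_force: [0.5, -5.1, -4.3]
gripper_width: 0.228
```

```bash
python3 -m crank '[[0,0,0.0025,0],[0,0,0,0],[0,0,0,0],[0,0,0,0]]'
python3 - <<'E'
from seat import *
seat("w17",.6377,-.1411,.118)
E
```

```text
time_s: 35.17
tcp_pos: [0.6411, -0.1409, 0.0397]
ee_rot: [[-0.02, 1.0, 0.001], [1.0, 0.02, -0.001], [-0.001, 0.001, -1.0]]
wrist_force: [-0.8, -4.7, 5.4]
gripper_width: 0.227
[-0.8 -4.7  5.4] [ 0.6411 -0.1409  0.0397]
851 tip 0.5799966481420389
  x 0.585 top z 0.0461 y -0.142
  x 0.598 top z 0.0461 y -0.1416
```

Red is seated. Next is orange.

```bash
python3 -m crank '[[0,0,-0.001,0],[0,0,0,0],[0,0,0,0],[0,0,0,0],[0,0,0,0]]' 0.036
python3 -m crank '[[0,0,-0.02,0],[0,0,-0.03,0],[0,0,-0.035,0],[0.002,-0.02,-0.02,0],[0.003,-0.03,0,0]]'
python3 -m crank '[[0.005,-0.035,0,0],[0.005,-0.035,0,0],[0.005,-0.035,0,0],[0.004,-0.025,0,0],[0,0,0,0]]' 0.04
python3 - <<'E'
from pm import *
plan([.4451,-.1216,.1],91.2);print(sense()["gripper_width"])
c=shot("wrist","w18");pest(c)
E
```

```text
time_s: 35.63
tcp_pos: [0.6406, -0.14, 0.0391]
ee_rot: [[-0.02, 1.0, -0.001], [1.0, 0.02, 0.0], [0.0, -0.001, -1.0]]
wrist_force: [-0.1, 0.0, -0.0]
gripper_width: 0.404
time_s: 36.05
tcp_pos: [0.5955, -0.1366, 0.1497]
ee_rot: [[-0.021, 1.0, 0.012], [1.0, 0.021, -0.002], [-0.002, 0.012, -1.0]]
wrist_force: [0.1, -0.2, 1.1]
gripper_width: 0.411
time_s: 36.47
tcp_pos: [0.4548, -0.1195, 0.1444]
ee_rot: [[-0.019, 1.0, -0.004], [1.0, 0.019, 0.001], [0.001, -0.004, -1.0]]
wrist_force: [0.0, -0.2, -0.9]
gripper_width: 0.46
tcp [ 0.4548 -0.1195  0.1444] yaw 91.1 d_tool [-0.002  -0.0096  0.0444] j6 -94 t 36.5 dyaw 0.1 -> toolz turn -0.0018 rad
0.45981347394560224
red none
orange 564 grip c [ 0.4442 -0.1211] body c [ 0.4449 -0.1211] [0.1   0.019] yaw 1.0 z 0.02
yellow 626 grip c [ 0.4527 -0.0282] body c [ 0.4535 -0.0277] [0.082 0.021] yaw 8.7 z 0.02
green none
black none
```

View pics/w18.png

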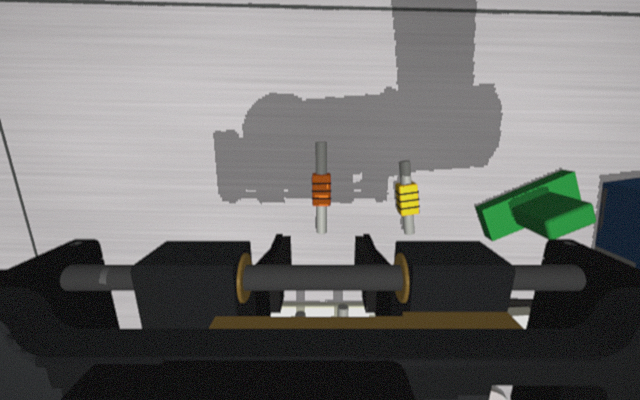

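```bash
python3 -m crank '[[-0.0015,-0.0098,0.03,0],[0,0,0.035,0],[0,0,0.035,0],[0,0,0.02,0],[0,0,0,0]]'
python3 -m crank '[[0,0,0,0],[0,0,0,0],[0,0,0,0]]'
python3 - <<'E'
from pm import *
plan([.4448,-.1212,.007],91.2)
E
```

```text
time_s: 36.93
tcp_pos: [0.4486, -0.1217, 0.0206]
ee_rot: [[-0.019, 1.0, -0.009], [1.0, 0.019, -0.0], [-0.0, -0.009, -1.0]]
wrist_force: [0.2, 0.8, -0.1]
gripper_width: 0.458
time_s: 37.18
tcp_pos: [0.4525, -0.1216, 0.0261]
ee_rot: [[-0.02, 1.0, 0.004], [1.0, 0.02, 0.0], [-0.0, 0.004, -1.0]]
wrist_force: [0.7, 0.7, 0.6]
gripper_width: 0.456
tcp [ 0.4525 -0.1216  0.0261] yaw 91.2 d_tool [ 0.0005 -0.0078  0.0191] j6 -94 t 37.2 dyaw 0.0 -> toolz turn -0.0008 rad
```

```bash
python3 -m crank '[[0,-0.005,0.01,0],[0,0,0.007,0],[0,0,0,0],[0,0,0,0],[0,0,0,0]]'
python3 - <<'E'
from pm import *
plan([.4448,-.1212,.007],91.2)
E
```

```text
time_s: 37.6
tcp_pos: [0.4464, -0.1217, 0.0082]
ee_rot: [[-0.02, 1.0, 0.001], [1.0, 0.02, -0.0], [-0.0, 0.001, -1.0]]
wrist_force: [-0.1, -0.2, -0.6]
gripper_width: 0.457
tcp [ 0.4464 -0.1217  0.0082] yaw 91.2 d_tool [ 0.0006 -0.0016  0.0012] j6 -94 t 37.6 dyaw 0.0 -> toolz turn -0.0008 rad
```

```bash
python3 -m crank '[[0,-0.0015,0.001,0],[0,0,0,0],[0,0,0,0],[0,0,0,0],[0,0,0,0]]' 0.0
python3 -m crank '[[0,0,0,0],[0,0,-0.015,0],[0,0,-0.03,0],[0,0,-0.04,0],[0,0,-0.02,0]]'
python3 -m crank '[[-0.007,0.02,0,0],[-0.0115,0.031,0,0],[-0.0115,0.031,0,0],[-0.0115,0.031,0,0],[-0.0115,0.031,0,0]]'
python3 -m crank '[[-0.0115,0.031,0,0],[-0.0065,0.018,0,0],[0,0,0,0],[0,0,0,0],[0,0,0,0]]'
python3 - <<'E'
from held import *
held("w19",.6388,-.1888,.100)
E
```

```text
time_s: 38.02
tcp_pos: [0.4443, -0.1217, 0.0067]
ee_rot: [[-0.02, 1.0, 0.0], [1.0, 0.02, -0.0], [-0.0, 0.0, -1.0]]
wrist_force: [-0.2, -0.1, 0.6]
gripper_width: 0.227
time_s: 38.43
tcp_pos: [0.4457, -0.1219, 0.115]
ee_rot: [[-0.021, 1.0, 0.005], [1.0, 0.021, -0.001], [-0.001, 0.005, -1.0]]
wrist_force: [1.4, 0.5, -0.4]
gripper_width: 0.224
time_s: 38.85
tcp_pos: [0.5901, -0.1724, 0.1113]
ee_rot: [[-0.02, 1.0, -0.001], [1.0, 0.02, 0.0], [0.0, -0.001, -1.0]]
wrist_force: [0.2, 1.1, -0.5]
gripper_width: 0.229
time_s: 39.27
tcp_pos: [0.6373, -0.1887, 0.1107]
ee_rot: [[-0.019, 1.0, -0.002], [1.0, 0.019, 0.001], [0.001, -0.002, -1.0]]
wrist_force: [-0.4, 0.3, -1.3]
gripper_width: 0.225
tcp [ 0.6373 -0.1887  0.1107] yaw 91.1 d_tool [-0.0002  0.0015 -0.0043] j6 -86 t 39.3 dyaw 0.1 -> toolz turn -0.0015 rad
w 0.225 shaft n 982 tip x 0.5879 centre x 0.6379 y at target x -0.1889 shaft yaw 0.65
  top z 0.1202
  top z 0.1203
  need dx_world 0.0009 dy_world 0.0001 axis above tcp 0.0041
```

Seat TCP is at about 0.036, with lip contact at about 0.048.

```bash
python3 -m crank '[[0,0.001,0.025,0],[0,0,0.02,0],[0,0,0.01,0],[0,0,0.003,0],[0,0,0,0]]'
python3 -m crank '[[0,0,0.003,0],[0,0,0.002,0],[0,0,0.002,0],[0,0,0.002,0],[0,0,0,0]]'
python3 -m crank '[[0,0,0.002,0],[0,0,0.002,0],[0,0,0.002,0],[0,0,0.002,0],[0,0,0,0]]'
python3 - <<'E'
from seat import *
seat("w20",.6388,-.1888,.100)
E
```

```text
time_s: 39.73
tcp_pos: [0.6388, -0.1888, 0.0533]
ee_rot: [[-0.02, 1.0, -0.002], [1.0, 0.02, -0.0], [-0.0, -0.002, -1.0]]
wrist_force: [0.1, 0.9, -1.5]
gripper_width: 0.225
time_s: 40.15
tcp_pos: [0.6409, -0.1896, 0.0473]
ee_rot: [[-0.021, 1.0, 0.004], [1.0, 0.021, -0.002], [-0.002, 0.004, -1.0]]
wrist_force: [-2.0, -0.7, 6.6]
gripper_width: 0.227
time_s: 40.57
tcp_pos: [0.6398, -0.1891, 0.0367]
ee_rot: [[-0.02, 1.0, 0.001], [1.0, 0.02, -0.0], [-0.0, 0.001, -1.0]]
wrist_force: [0.4, 0.1, 1.4]
gripper_width: 0.228
[0.4 0.1 1.4] [ 0.6398 -0.1891  0.0367]
550 tip 0.5903523393613633
  x 0.595 top z 0.0462 y -0.1898
  x 0.599 top z 0.0462 y -0.1897
```

```bash
python3 -m crank '[[0,0,0.0015,0],[0,0,0,0],[0,0,0,0]]'
python3 -m crank '[[0,0,-0.0015,0],[0,0,0,0],[0,0,0,0],[0,0,0,0],[0,0,0,0]]' 0.036
python3 -m crank '[[0,0,-0.02,0],[0,0,-0.03,0],[0,0,-0.035,0],[0.015,-0.017,-0.02,0],[0.025,-0.028,0,0]]'
python3 -m crank '[[0.0265,-0.0295,0,0],[0.0265,-0.0295,0,0],[0.0265,-0.0295,0,0],[0.0265,-0.0295,0,0],[0.019,-0.021,0,0]]' 0.04
python3 -m crank '[[0,0,0,-0.07],[0,0,0,-0.066],[0,0,0,0],[0,0,0,0]]'
python3 - <<'E'
from pm import *
plan([.4532,-.0279,.1],99);print(sense()["gripper_width"])
c=shot("wrist","w21");pest(c)
E
```

```text
time_s: 40.87
tcp_pos: [0.6398, -0.1891, 0.0366]
ee_rot: [[-0.02, 1.0, 0.001], [1.0, 0.02, -0.001], [-0.001, 0.001, -1.0]]
wrist_force: [-1.9, -0.1, 6.7]
gripper_width: 0.231
time_s: 41.28
tcp_pos: [0.6392, -0.1888, 0.0361]
ee_rot: [[-0.02, 1.0, -0.001], [1.0, 0.02, 0.0], [0.0, -0.001, -1.0]]
wrist_force: [-0.4, 0.0, 0.2]
gripper_width: 0.405
time_s: 41.7
tcp_pos: [0.5985, -0.1513, 0.1466]
ee_rot: [[-0.019, 1.0, 0.012], [1.0, 0.019, -0.002], [-0.003, 0.012, -1.0]]
wrist_force: [0.9, 0.6, 0.4]
gripper_width: 0.411
time_s: 42.12
tcp_pos: [0.4494, -0.0266, 0.1414]
ee_rot: [[-0.02, 1.0, -0.001], [1.0, 0.02, 0.0], [0.0, -0.001, -1.0]]
wrist_force: [-0.6, 0.6, 0.1]
gripper_width: 0.458
time_s: 42.45
tcp_pos: [0.4523, -0.0275, 0.1417]
ee_rot: [[-0.154, 0.988, 0.0], [0.988, 0.154, 0.0], [0.0, 0.0, -1.0]]
wrist_force: [-0.2, -0.1, -0.5]
gripper_width: 0.464
tcp [ 0.4523 -0.0275  0.1417] yaw 98.8 d_tool [-0.0006  0.0008  0.0417] j6 -98 t 42.5 dyaw 0.2 -> toolz turn -0.0028 rad
0.46447218482258695
red none
orange none
yellow 558 grip c [ 0.4524 -0.0275] body c [ 0.4534 -0.0274] [0.082 0.02 ] yaw 9.2 z 0.02
green none
black none
```

View pics/w21.png

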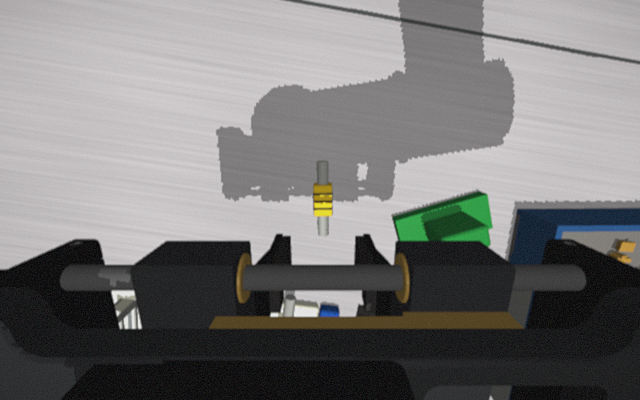

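```bash
python3 -m crank '[[-0.0003,0.0006,0.03,0],[0,0,0.035,0],[0,0,0.035,0],[0,0,0.02,0],[0,0,0.006,0]]'
python3 -m crank '[[0,0,0,0],[0,0,0,0],[0,0,0,0],[0,0,0,0]]'
python3 - <<'E'
from pm import *
plan([.453,-.0276,.007],99)
E
```

```text
time_s: 42.92
tcp_pos: [0.4506, -0.0288, 0.0123]
ee_rot: [[-0.153, 0.988, -0.007], [0.988, 0.153, -0.002], [-0.001, -0.008, -1.0]]
wrist_force: [-0.8, -0.5, -0.8]
gripper_width: 0.457
time_s: 43.25
tcp_pos: [0.4542, -0.0275, 0.017]
ee_rot: [[-0.155, 0.988, 0.003], [0.988, 0.155, 0.001], [0.0, 0.004, -1.0]]
wrist_force: [-0.3, 0.3, 0.6]
gripper_width: 0.457
tcp [ 0.4542 -0.0275  0.017 ] yaw 98.9 d_tool [ 0.0001 -0.0012  0.01  ] j6 -98 t 43.2 dyaw 0.1 -> toolz turn -0.0013 rad
```

```bash
python3 -m crank '[[0,-0.0005,0.009,0],[0,0,0,0],[0,0,0,0],[0,0,0,0]]'
python3 -m crank '[[0,0,0,0],[0,0,0,0],[0,0,0,0],[0,0,0,0],[0,0,0,0]]' 0.0
python3 -m crank '[[0,0,0,0],[0,0,-0.015,0],[0,0,-0.03,0],[0,0,-0.04,0.07],[0,0,-0.02,0.065]]'
python3 - <<'E'
from pm import *
plan([.6397,-.2366,.11],91.2)
E
```

```text
time_s: 43.58
tcp_pos: [0.4529, -0.0277, 0.0074]
ee_rot: [[-0.155, 0.988, 0.001], [0.988, 0.155, 0.0], [0.0, 0.001, -1.0]]
wrist_force: [-0.1, -0.2, -0.5]
gripper_width: 0.46
time_s: 44.0
tcp_pos: [0.4525, -0.0278, 0.0067]
ee_rot: [[-0.155, 0.988, 0.0], [0.988, 0.155, 0.0], [-0.0, 0.0, -1.0]]
wrist_force: [-0.2, -0.8, 1.8]
gripper_width: 0.222
time_s: 44.42
tcp_pos: [0.4539, -0.0277, 0.115]
ee_rot: [[-0.018, 1.0, 0.004], [1.0, 0.018, 0.0], [0.0, 0.004, -1.0]]
wrist_force: [1.0, 1.5, -0.3]
gripper_width: 0.225
tcp [ 0.4539 -0.0277  0.115 ] yaw 91.1 d_tool [-0.2123  0.1819  0.0057] j6 -106 t 44.4 dyaw 0.1 -> toolz turn -0.0025 rad
```

```bash
python3 -m crank '[[-0.02,0.017,0,0],[-0.0275,0.0238,0,0],[-0.0275,0.0238,0,0],[-0.0275,0.0238,0,0],[-0.0275,0.0238,0,0]]'
python3 -m crank '[[-0.0275,0.0238,0,0],[-0.0275,0.0238,0,0],[-0.027,0.023,0,0],[0,0,0,0],[0,0,0,0]]'
python3 -m crank '[[0,0,0,0],[0,0,0,0]]'
python3 - <<'E'
from held import *
held("w22",.6397,-.2366,.082)
P=cloud(load("w22.npz"))
reg=(P[...,0]>.6)&(P[...,0]<.68)&(P[...,1]>-.26)&(P[...,1]<-.02)
E
```

```text
time_s: 44.83
tcp_pos: [0.5679, -0.1568, 0.1113]
ee_rot: [[-0.021, 1.0, -0.001], [1.0, 0.021, 0.0], [0.0, -0.001, -1.0]]
wrist_force: [1.4, 1.1, -1.0]
gripper_width: 0.224
time_s: 45.25
tcp_pos: [0.6394, -0.2373, 0.1095]
ee_rot: [[-0.018, 1.0, -0.003], [1.0, 0.018, 0.001], [0.001, -0.003, -1.0]]
wrist_force: [-0.8, 0.1, -1.8]
gripper_width: 0.227
time_s: 45.42
tcp_pos: [0.6386, -0.2351, 0.1114]
ee_rot: [[-0.022, 1.0, -0.001], [1.0, 0.022, 0.0], [0.0, -0.001, -1.0]]
wrist_force: [0.6, -1.3, -0.6]
gripper_width: 0.229
tcp [ 0.6386 -0.2351  0.1114] yaw 91.2 d_tool [-0.0015  0.001  -0.0036] j6 -82 t 45.4 dyaw -0.0 -> toolz turn 0.0006 rad
w 0.229 shaft n 663 tip x 0.5984 centre x 0.6394 y at target x -0.235 shaft yaw 1.25
  top z 0.1209
  top z 0.1208
  need dx_world 0.0003 dy_world -0.0016 axis above tcp 0.0039
```

View pics/w22.png

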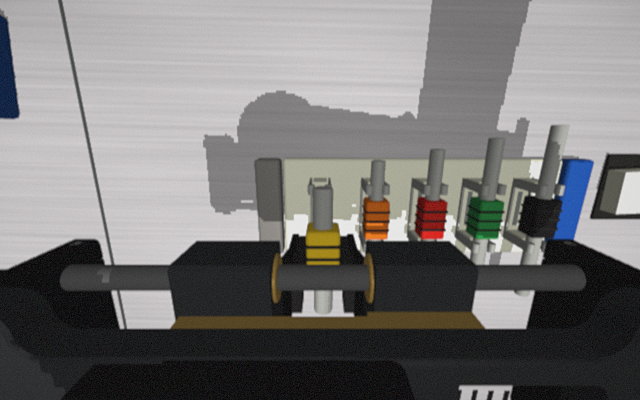

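Orange, red, green and black are in order in the clips, with yellow over the last place. Lowering.

```bash
python3 -m crank '[[-0.0006,0.0005,0.025,0],[0,0,0.02,0],[0,0,0.01,0],[0,0,0.003,0],[0,0,0,0]]'
python3 - <<'E'
from h import *
plan([.639,-.2367,.036],91.2)
E
```

```text
time_s: 45.88
tcp_pos: [0.6397, -0.236, 0.0533]
ee_rot: [[-0.022, 1.0, -0.001], [1.0, 0.022, -0.0], [-0.0, -0.001, -1.0]]
wrist_force: [-0.3, -0.3, -1.0]
gripper_width: 0.223
tcp [ 0.6397 -0.236   0.0533] yaw 91.2 d_tool [-0.0006 -0.0007  0.0173] j6 -82 t 45.9 dyaw -0.0 -> toolz turn 0.0009 rad
```

```bash
python3 -m crank '[[-0.0006,0,0.003,0],[0,0,0.002,0],[0,0,0.002,0],[0,0,0.002,0],[0,0,0,0]]'
python3 -m crank '[[0,0,0.002,0],[0,0,0.002,0],[0,0,0.002,0],[0,0,0.002,0],[0,0,0,0]]'
python3 -m crank '[[0,0,0.0015,0],[0,0,0,0],[0,0,0,0]]'
python3 - <<'E'
from seat import *
seat("w23",.6397,-.2366,.082)
E
```

```text
time_s: 46.3
tcp_pos: [0.6414, -0.2378, 0.0474]
ee_rot: [[-0.021, 1.0, 0.004], [1.0, 0.021, -0.001], [-0.002, 0.004, -1.0]]
wrist_force: [-1.4, 0.0, 6.7]
gripper_width: 0.231
time_s: 46.72
tcp_pos: [0.6404, -0.2373, 0.0367]
ee_rot: [[-0.021, 1.0, 0.001], [1.0, 0.021, -0.0], [-0.0, 0.001, -1.0]]
wrist_force: [0.8, 1.6, 1.3]
gripper_width: 0.226
time_s: 46.97
tcp_pos: [0.6405, -0.2373, 0.0367]
ee_rot: [[-0.021, 1.0, 0.001], [1.0, 0.021, -0.001], [-0.001, 0.001, -1.0]]
wrist_force: [-1.9, 1.0, 6.0]
gripper_width: 0.228
[-1.9  1.   6. ] [ 0.6405 -0.2373  0.0367]
238 tip 0.6002026115013535
  x 0.605 top z 0.0461 y -0.2379
  x 0.6 top z 0.0461 y -0.2379
```

Yellow is seated. I'm releasing, rising and inspecting everything.

```bash
python3 -m crank '[[0,0,-0.0015,0],[0,0,0,0],[0,0,0,0],[0,0,0,0],[0,0,0,0]]' 0.036
python3 -m crank '[[0,0,-0.02,0],[0,0,-0.03,0],[0,0,-0.035,0],[0.015,0,-0.035,0],[0.03,0,-0.035,0]]'
python3 -m crank '[[0.04,0,-0.01,0],[0.04,0,0,0],[0.04,0,0,0],[0.04,0,0,0],[0.02,0.0,0,0]]'
python3 -m crank '[[0.02,0,0,0],[0,0,0,0],[0,0,0,0],[0,0,0,0]]'
python3 - <<'E'
from h import *
print(sense()["tcp_pos"])
for n,k in [("wrist","w24"),("side","s24"),("scene","c24")]: shot(n,k)
im=cv2.imread("pics/s24.png")[90:290,200:420];cv2.imwrite("pics/s24z.png",cv2.resize(im,None,fx=3,fy=3,interpolation=cv2.INTER_CUBIC))
E
```

```text
time_s: 47.43
tcp_pos: [0.6398, -0.2372, 0.0361]
ee_rot: [[-0.021, 1.0, -0.001], [1.0, 0.021, 0.0], [0.0, -0.001, -1.0]]
wrist_force: [0.4, -0.5, -1.0]
gripper_width: 0.402
time_s: 47.85
tcp_pos: [0.6391, -0.1969, 0.1899]
ee_rot: [[-0.017, 1.0, 0.0], [1.0, 0.017, -0.001], [-0.001, 0.0, -1.0]]
wrist_force: [0.9, 1.1, 0.5]
gripper_width: 0.411
time_s: 48.27
tcp_pos: [0.6351, -0.0113, 0.1983]
ee_rot: [[-0.024, 1.0, 0.0], [1.0, 0.024, 0.001], [0.001, 0.0, -1.0]]
wrist_force: [0.7, -0.6, -0.9]
gripper_width: 0.411
time_s: 48.6
tcp_pos: [0.635, 0.0045, 0.198]
ee_rot: [[-0.021, 1.0, -0.001], [1.0, 0.021, -0.0], [-0.0, -0.001, -1.0]]
wrist_force: [0.7, 0.1, -0.1]
gripper_width: 0.407
[0.63497861 0.00447184 0.19802966]
```

View pics/w24.png

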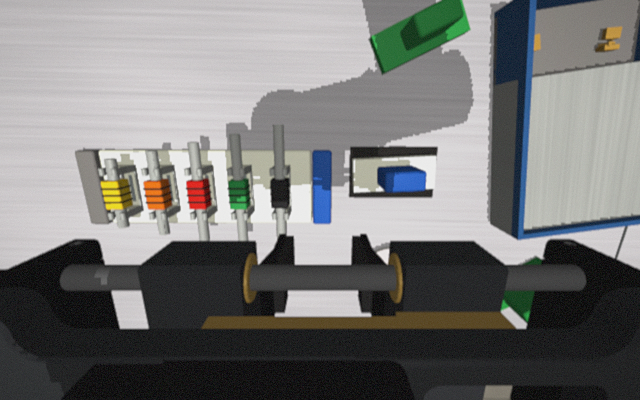

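View pics/s24z.png

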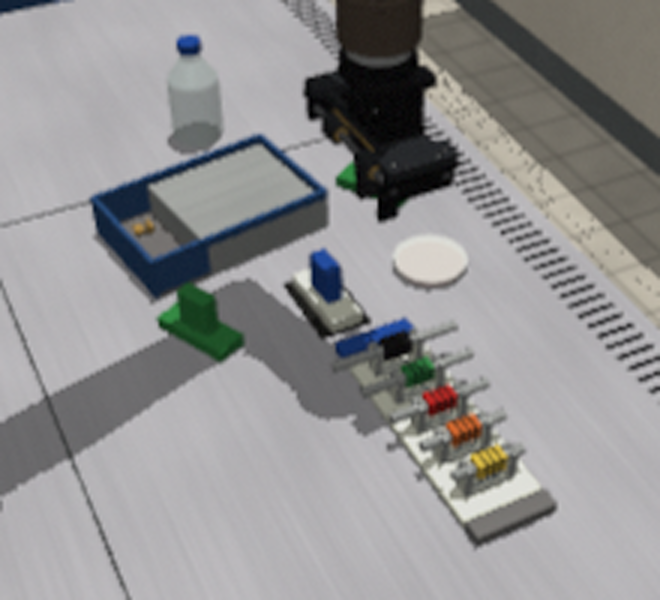

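View pics/c24.png

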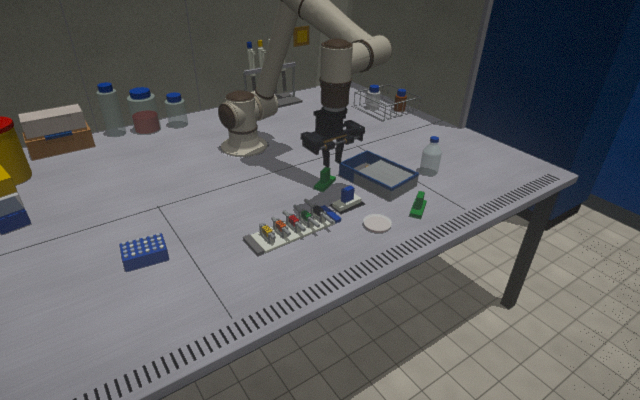

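All five sit in order, the scraper is on the mat and chips lie in the trough. I'm checking the numbers: shaft heights on both sides, scraper against mat, and trough chips.

```bash
python3 - <<'E'
from h import *
c=load("w24.npz");P=cloud(c);rgb=c["pixels"];hsv=cv2.cvtColor(rgb,cv2.COLOR_RGB2HSV).astype(int);V=hsv[...,2]
for n,px,py in [("black",.6357,-.0457),("green",.6366,-.0934),("red",.6377,-.1411),("orange",.6388,-.1888),("yellow",.6397,-.2366)]:
    o=[]
    for a in (-.036,.036):
        m=(np.abs(P[...,0]-px-a)<.004)&(np.abs(P[...,1]-py+a*-.021)<.01)&(P[...,2]>.03)&(P[...,2]<.07)
        o.append((int(m.sum()),np.percentile(P[m][:,2],90).round(4) if m.any() else None))
    print(n,o)
r=np.zeros((400,640),bool);r[140:202,344:444]=1
def rc(nm,m,z):
    v,u=np.nonzero(m);q=ray(c,np.c_[u,v],z)[:,:2];a=cv2.minAreaRect(q.astype(np.float32));print(nm,len(q),np.round(a[0],4),np.round(a[1],3),round(a[2],1))
foot=r&(P[...,2]>.014)&(P[...,2]<.026);rc("foot",max(comps(foot),key=lambda t:t[1][4])[0],.02)
hd=r&(P[...,2]>.064)&(P[...,2]<.078);rc("handle top",max(comps(hd),key=lambda t:t[1][4])[0],.07)
bl=r&(V<70)&(hsv[...,1]<110)&(P[...,2]<.012)
v,u=np.nonzero(cv2.morphologyEx(bl.astype(np.uint8),cv2.MORPH_OPEN,np.ones((2,2))));q=ray(c,np.c_[u,v],.004)[:,:2];a=cv2.minAreaRect(q.astype(np.float32));print("mat",np.round(a[0],4),np.round(a[1],3),a[2])
for mm,st,ce in comps((hsv[...,0]>10)&(hsv[...,0]<30)&(hsv[...,1]>110)&(P[...,1]>.15)&(P[...,2]<.07),8): print("chip",st[4],ce.round(0),P[mm].mean(0).round(3))
im=rgb[130:215,330:450,::-1];cv2.imwrite("pics/w24z.png",cv2.resize(im,None,fx=6,fy=6,interpolation=cv2.INTER_CUBIC))
im=rgb[0:110,480:640,::-1];cv2.imwrite("pics/w24t.png",cv2.resize(im,None,fx=4.5,fy=4.5,interpolation=cv2.INTER_CUBIC))
E
```

```text
black [(77, np.float64(0.0465)), (60, np.float64(0.0463))]
green [(73, np.float64(0.0465)), (58, np.float64(0.0465))]
red [(81, np.float64(0.0464)), (64, np.float64(0.0463))]
orange [(87, np.float64(0.0462)), (67, np.float64(0.0461))]
yellow [(88, np.float64(0.0466)), (75, np.float64(0.0463))]
foot 1607 [0.6146 0.0914] [0.041 0.101] 4.0
handle top 861 [0.6141 0.0906] [0.022 0.044] 4.0
mat [0.6156 0.0938] [0.063 0.108] 1.2321068048477173
chip 371 [610.  39.] [0.461 0.317 0.015]
chip 87 [537.  42.] [0.466 0.237 0.014]
```

View pics/w24z.png

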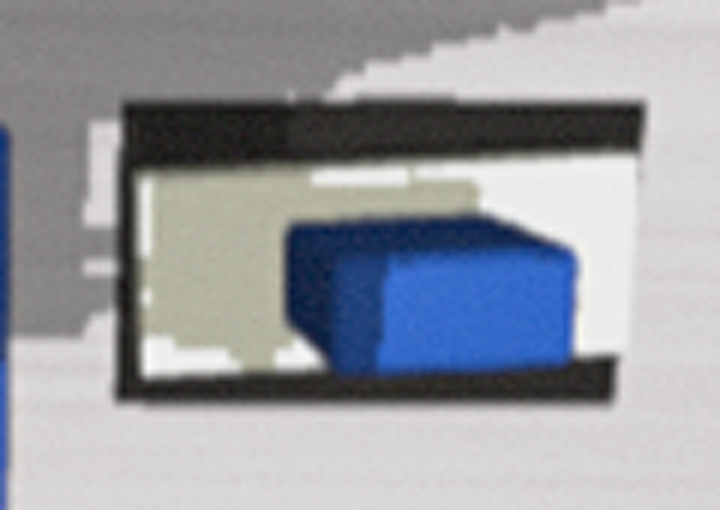

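View pics/w24t.png

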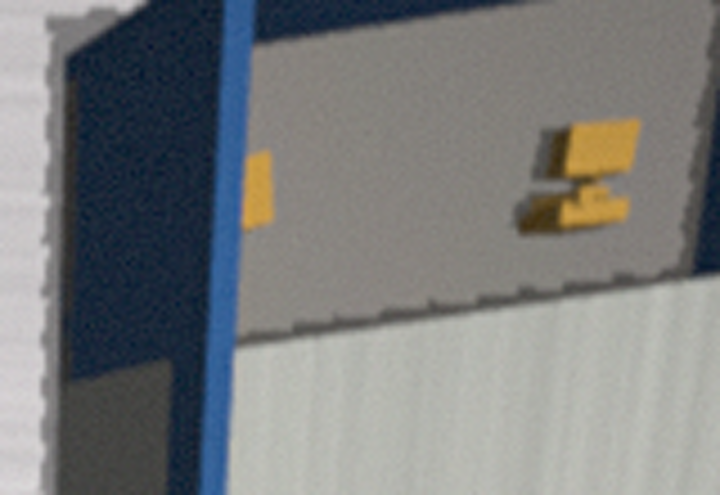

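All the shafts read 46.1–46.6 mm on top on both sides, so they are seated. The scraper is within about 3 mm of the mat centre. I see three chips in the trough; the fourth may be hidden by the kerb, so I'm shifting the view to check.

```bash
python3 -m crank '[[0.03,0,-0.02,0],[0.04,0,-0.02,0],[0.04,0,-0.02,0],[0.04,0,-0.01,0],[0.04,0,0,0]]'
python3 -m crank '[[0.03,0,0,0],[0,0,0,0],[0,0,0,0],[0,0,0,0]]'
python3 - <<'E'
from h import *
print(sense()["tcp_pos"])
shot("wrist","w25")
E
```

```text
time_s: 49.17
tcp_pos: [0.6327, 0.19, 0.2693]
ee_rot: [[-0.019, 1.0, 0.006], [1.0, 0.019, 0.002], [0.002, 0.006, -1.0]]
wrist_force: [0.9, -0.7, 0.1]
gripper_width: 0.415
time_s: 49.5
tcp_pos: [0.6308, 0.2184, 0.2652]
ee_rot: [[-0.02, 1.0, -0.001], [1.0, 0.02, -0.001], [-0.001, -0.001, -1.0]]
wrist_force: [0.7, -0.2, 0.6]
gripper_width: 0.412
[0.63075966 0.21838667 0.26519865]
```

View pics/w25.png

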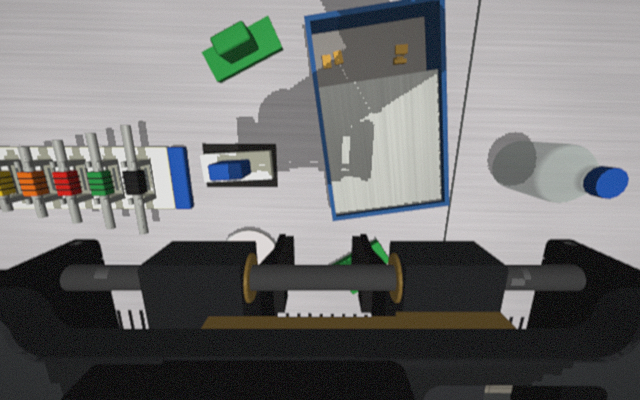

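Two pairs of chips, four in all, lie in the trough at (332,58) and (401,53), and the plate is clean. Handing in.

```bash
python3 - <<'E'
from station import finish_job
print(finish_job())
E
```

```text
the job is handed in; nothing more can be done
None
```

The job is finished and handed in after about 50 s of the 210 s allowed; no verdict was reported.

- **Chips:** I wiped the plate in two passes with the scraper. The last wrist view shows all four chips in the trough and an empty plate. Only the scraper touched the chips.
- **Scraper:** It stands upright on its mat, within about 3 mm of the centre by my measurement. It is turned about 3° from the mat's long axis, as it was at the start.
- **Pestles:** All five are snapped into the clips, running black, green, red, orange, yellow from the blue end block. Each shaft reads 46–46.6 mm on top at both ends, which puts the axis at about 40 mm as required.
- **Disturbances:** Red was knocked aside near green while the robot was at the scraper, so I measured it again before picking it up. I saw no slip of the grip.
- **Bystanders:** The bottle, dish and tube rack look unmoved in the pictures; I did not measure them again.

No final check failed. The fixed cameras and the wrist camera disagreed by 3–4 mm in y. I used the wrist camera, whose readings agreed with each other across different wrist angles.

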